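# Unlock the electrode rack and refill its empty pocket

## Robot

A 6-joint arm with a two-finger parallel gripper is mounted at the origin on a cart in front of the work surface, level with it; the furniture and walls round the work are solid. World frame = base frame: x ahead of the robot, y to its left, z up, the work surface at z = 0. Lengths are in m, angles in rad, forces in N, time in s.
With the tool pointing down it reaches from about 0.425 to 0.95 m from the base axis. Payload 3.5 kg.
Tool frame: the origin (TCP) lies between the finger pads; the fingertips stand 14 mm ahead of it and the grasp point (between the pads) lies 5 mm behind it (ctrl.finger_overhang is the distance from the TCP to the fingertips, in m); x points along the fingers, y is the direction in which the jaws open and shut, and the axes are right-handed (so a half turn about x gives the same grasp; the last joint's range is limited). The gripper opens to 85 mm and grips with 20 to 120 N. Pads are 22 mm wide; open, the fingers measure 114 mm over their backs; the gripper's body (76 mm by 85 mm) begins 54 mm behind the grasp point. The pads swing forward as they close: fully open they stand 13 mm farther back than shut.
Start: joints at [1.036, 0.286, 1.577, -0, 1.279, -0.15], TCP at [0.253, 0.626, 0.245] pointing down, gripper open.
Joint ranges: [-2.77, 2.77], [-0.9, 2.22], [0.21, 2.48], [-1.53, 4.67], [0.24, 2.81], [-2.84, 2.84]. Speed limits (rad/s): [2.79, 2.79, 3.14, 3.14, 3.14, 3.14].

## Interface

Orientations are given as a unit quaternion [x, y, z, w].
In Python, from plant import telemetry, optics, order, ctrl gives the robot as it stands. The module is installed in compiled form; this text tells all that it offers.
- The arm moves only by the tool send_rows, never from a script. Its argument "targets" is a list of rows, each an object of numbers: "wx", "wy", "wz": the turn, a rotation vector about the tool's x, y, z in degrees; "dx", "dy", "dz": the shift along the tool's x, y, z in m; "hand": the opening, from 0 (shut) to 1 (fully open). A call has 1 to 8 rows; each row shifts and turns the pose as measured when the row begins, along the tool's axes as they then stand; what a row does not reach is not made up. A row lasts 1/12 s, in which the tool goes at most 41.7 mm and 7.16 degrees, less where a joint would pass 70% of its speed; a pose out of reach is approached as far as the arm can. A call with a gripper value outside its range is refused whole. The fingers move at their own pace and stop on an object; "force" is the grip in N (left out, the last holds). Time passes only in rows, so rows that do not move let the fingers close. It gives the time, the measured TCP pose, the force and the opening at its end, in the units of the state.
- telemetry.get_state(): the state, without advancing time (a new reading comes with each control period).
- optics.read_camera(name): name is "scene" or "top" or "wrist"; returns the picture (400x640x3 uint8, red, green, blue); there is no depth.
- optics.get_calibration(name): a dict with "fx", "fy", "cx", "cy" (pixels), "rvec" (rotation vector, rad) and "tvec" (3), from world to camera coordinates, as OpenCV has them. Camera axes: x right, y down, z forward; pixel columns grow to the right and rows downward; lengths in m; the calibration is good to about 2 mm. The wrist camera is an equidistant fisheye: a pixel r from the principal point sees the ray r / f radians off the axis. A picture is of the moment at which its call begins: read the wrist's pose just before it. get_calibration takes no time and is no camera call; for the wrist camera it gives the pose at the moment of the call.
- order.sign_off(): hands the job in, once; it reports no verdict.
The state is a dict: "time": time; "qpos": joint angles; "dq": joint speeds; "joint_efforts": joint torques, N m; "eef_pos": TCP position; "tcp_rot": TCP orientation; "contact_force": force on the tool from outside, world axes, zero at the start; "wrist_torque": the same for the moment, N m; "opening": opening from 0.0 (shut) to 1.0 (fully open).
Only numpy, scipy, OpenCV 4.12 (cv2) and the standard library are available. Lean on these libraries where they do the work, as an engineer would, in place of code of your own. Each camera call takes 0.05 s, during which the arm holds its last target.

## Task

Unlock and refill the grey electrode rack: by its red loop, slide the bolt out of the two aluminium posts and then sideways fully home into the side notch of its track, keeping it down in the track; then push the keeper bar by its blue tab all the way open, and stand the spare white electrode that is waiting on the worktop upright in the one empty pocket. Leave the other electrodes and everything else where they are.

Things in the scene. Friction and masses are not known exactly. Their poses are not given: they have to be found in the camera images.
- rack: Grey rack fixed on the worktop, 224 mm along x, 222 along y (y -106 to 116). Origin near its middle at worktop height; x away from the robot at yaw 0, y left. Deck top 6 mm up; white lips on it 8 mm high, 4 mm thick. Three 53 mm square pockets in a row along x at y = 44. Bolt track along x: inner y -57.5 to 13.5, end stop at x = -60.
- bore (a point): Front mouth of the 19 mm square bore through the two aluminium posts (46 mm above the worktop, at rack x 73-81 and 99-107), at rack (73, -22), 25 mm above the worktop, bore along rack x.
- bolt: Loose red square loop, 66 mm outside, 48 inside, 25 high, 150 g; a 14 mm steel shaft sticks out 42 mm from its +x side, axis 19 mm above its underside (passes over the lips). Origin: centre of the loop's underside; x along the shaft. Starts at rack x 24 to 36, y -22 mm with the shaft through posts and keeper lug; against the end stop it is at x = -27.
- notch (a point): Where the bolt's origin lies when parked fully home: on the deck (6 mm up), at rack (-26.5, -67.5) mm. The notch opens off the track's robot end towards rack -y: 71 mm long (rack x -60 to 11), outer lip at y = -101; its front lip is in line with the track's end stop.
- keeper (a joint): Travel of the aluminium keeper bar along the rack's +y, m: 0 closed over the pockets (locked by the bolt through its lug), 0.055 fully open. Bar 204 mm long, 24 wide, 58 to 66 mm above the worktop, centred over the pocket row when closed, clear of it when open.
- keeper_tab (a point): Centre of the blue upright tab in the middle of the keeper bar: 40 mm along x, 6 mm thick in y, from the bar's top (66 mm) to 91 mm above the worktop; this point is 78 mm above the worktop. Moves with the keeper.
- pocket_0 (a point): Centre of the nearest pocket's floor (6 mm above the worktop).
- pocket_1 (a point): Centre of the middle pocket's floor (6 mm above the worktop).
- pocket_2 (a point): Centre of the farthest pocket's floor (6 mm above the worktop).
- electrode_a: White electrode head already standing in one of the pockets; same as the spare. Origin at the centre of its underside, z up.
- electrode_b: White electrode head already standing in one of the pockets; same as the spare. Origin at the centre of its underside, z up.
- spare: The spare electrode head, standing on the worktop to the left (+y) of the rack: white disc 45 mm in diameter, 12 mm thick, with an upright stem about 16 mm in diameter up to 46 mm, blue ring; 68 g. Origin at the centre of its underside, z up.
- black_electrode: Bystander: a smaller electrode head with a black 35 mm disc, 46 mm tall, near the spare; it does not belong in this rack. Origin at the centre of its underside.
- thermometer: Bystander: white skin thermometer 148x20x14 mm lying on the rack's right.
- marker: Bystander: white and blue skin marker 126 mm long, 14 mm high, lying in front of the rack.
- timer: Bystander: white timer with a blue knob, 62x62x36 mm.
- cream_tube: Bystander: white tube with a blue cap, 134x49x32 mm, lying.
- gel_pump: Bystander: pale green pump bottle, 198 mm tall, at the back.
- mist_bottle: Bystander: white bottle 36 mm in diameter, 138 mm tall, at the back.
- wipes_box: Bystander: white box with a blue lid, 106x69x92 mm, at the back.
Things that resemble listed ones, but are neither listed nor needed, are in the scene too. What is shaped like the spare but brown or yellow is not meant.

How it is judged:
By the outcome, as a careful person would: the job done as asked, in the order asked, and still so for the second after the job is handed in, with the robot touching nothing.
It also fails if it takes over 58 s, if anything falls off the work surface, if the arm or the gripper's body presses on something with over 40 N, if the wrist force passes 120 N, or if a joint passes its speed limit or range.

## Working session

There is one attempt and no reset: what is moved stays moved. The work goes in short steps, Python scripts to look and compute and a tool call to move; the robot and the scene stay as the last step left them, time stands still between calls to the robot, and variables do not carry over. Pictures are saved under pics/ and viewed, and the job is handed in when it is done.

Besides the shell and the picture viewer there is one more tool, called after ">>>" by a JSON object that holds its "name" and its "arguments". send_rows: Moves the arm, as the interface text tells. Its arguments: {"type":"object","properties":{"targets":{"type":"array"},"force":{"type":"number"}},"required":["targets"]}

```bash
mkdir -p pics; cat > h.py <<'E'
import numpy as np, cv2
from plant import telemetry, optics, order, ctrl
from scipy.spatial.transform import Rotation as R
def cal(n):
    c=optics.get_calibration(n); K=np.array([[c['fx'],0,c['cx']],[0,c['fy'],c['cy']],[0,0,1.]])
    return K,R.from_rotvec(np.array(c['rvec']).ravel()).as_matrix(),np.array(c['tvec']).ravel()
def px2w(n,u,v,z,c=None):
    K,r,t=c or cal(n)
    if n=='wrist':
        d=np.array([(u-K[0,2])/K[0,0],(v-K[1,2])/K[1,1]]);th=np.linalg.norm(d)
        ray=np.array([*(d/th*np.sin(th) if th>0 else d),np.cos(th)])
    else: ray=np.array([(u-K[0,2])/K[0,0],(v-K[1,2])/K[1,1],1])
    o=-r.T@t; w=r.T@ray
    return o+w*(z-o[2])/w[2]
def w2px(n,P,c=None):
    K,r,t=c or cal(n); p=np.atleast_2d(P)@r.T+t
    if n=='wrist':
        rho=np.linalg.norm(p[:,:2],axis=1);th=np.arctan2(rho,p[:,2])
        q=p[:,:2]/np.maximum(rho,1e-9)[:,None]*th[:,None]
    else: q=p[:,:2]/p[:,2:]
    return q*[K[0,0],K[1,1]]+[K[0,2],K[1,2]]
def save(n,name):
    im=optics.read_camera(n); np.save('pics/'+name+'.npy',im)
    cv2.imwrite('pics/'+name+'.png',im[...,::-1]); return im
def crop(im,u0,v0,u1,v1,name,s=None):
    c=im[v0:v1,u0:u1]; s=s or min(800/(u1-u0),600/(v1-v0))
    cv2.imwrite('pics/'+name+'.png',cv2.resize(c,None,fx=s,fy=s,interpolation=cv2.INTER_CUBIC)[...,::-1]); print('scale',s)
def st():
    s=telemetry.get_state()
    print('t',s['time'],'p',np.round(s['eef_pos'],4),'q',np.round(s['tcp_rot'],4),'F',np.round(s['contact_force'],1),'op',round(float(s['opening']),3),'qp',np.round(s['qpos'],3))
    print(np.round(R.from_quat(s['tcp_rot']).as_matrix(),3)); return s
E
python3 - <<'E'
from h import *
s=st(); print(ctrl.finger_overhang)
for n in ['scene','top','wrist']:
    print(n,optics.get_calibration(n)); save(n,n+'0')
E
```

```text
t 0.0 p [0.253  0.6251 0.2439] q [ 0.1344  0.6943 -0.136   0.6938] F [ 1.5  0.8 -0.5] op 0.998 qp [ 1.036  0.287  1.578 -0.     1.279 -0.15 ]
[[-0.001  0.375  0.927]
 [-0.002  0.927 -0.375]
 [-1.    -0.002 -0.   ]]
0.014
scene {'fx': 466.7990901926254, 'fy': 466.7990901926254, 'cx': 315.4463321124593, 'cy': 201.32044369844482, 'rvec': array([ 2.01552376, -0.50655323,  0.33961536]), 'tvec': array([-0.47081531,  0.22368152,  0.80036585])}
top {'fx': 420.765776928794, 'fy': 420.765776928794, 'cx': 311.86294601462083, 'cy': 202.01810304045492, 'rvec': array([ 2.13613704, -2.1850367 ,  0.08258564]), 'tvec': array([0.0991056 , 0.57779085, 0.99520403])}
wrist {'fx': 309.70691628693146, 'fy': 309.70691628693146, 'cx': 323.96953511396976, 'cy': 198.85358317383236, 'rvec': array([-2.37836392, -1.60186053, -0.2530876 ]), 'tvec': array([-0.67431274, -0.03926299,  0.37980228])}
```

View pics/scene0.png

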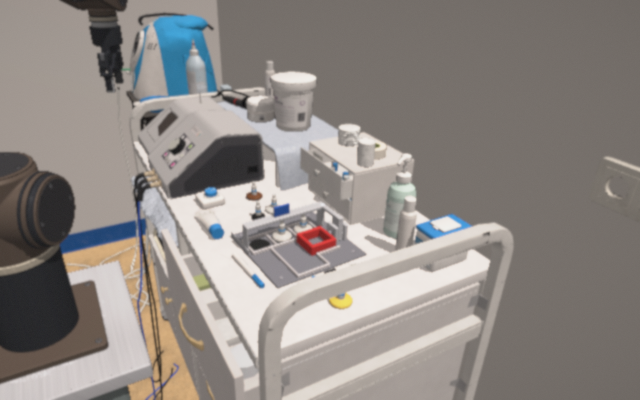

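View pics/top0.png

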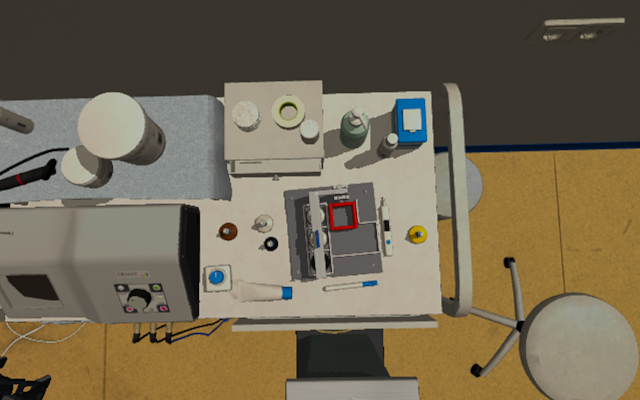

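View pics/wrist0.png

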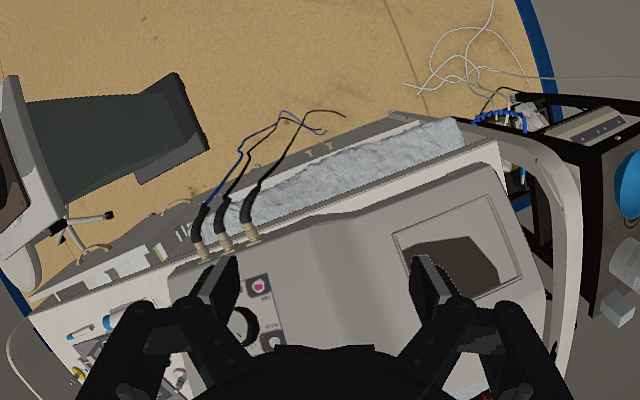

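The top view shows the rack at about (335,232) and the red loop at (343,216). The electrode candidates are white (263,223), brown (227,231), black (271,243) and yellow (417,234). The white one fits the spare: white disc, left of the rack. I'll enlarge both areas.

```bash
python3 - <<'E'
from h import *
im=np.load('pics/top0.npy')
crop(im,275,170,395,290,'top0c',5)
crop(im,195,200,295,275,'top0d',8)
im=np.load('pics/scene0.npy')
crop(im,220,170,380,290,'sc0c',5)
E
```

```text
scale 5
scale 8
scale 5
```

View pics/top0c.png

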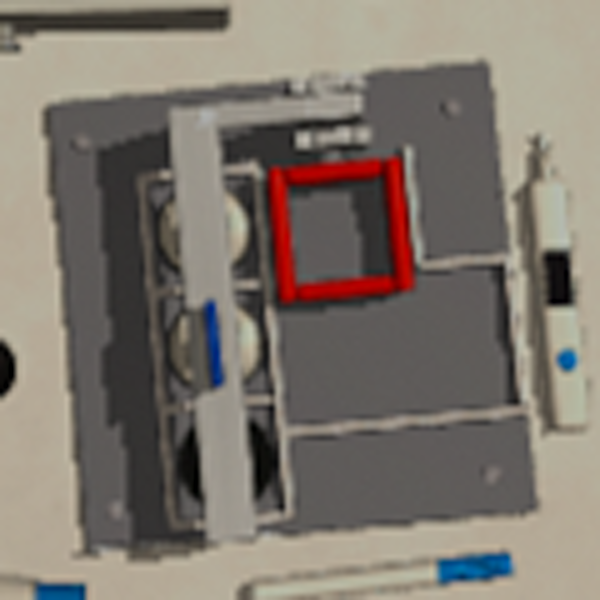

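View pics/top0d.png

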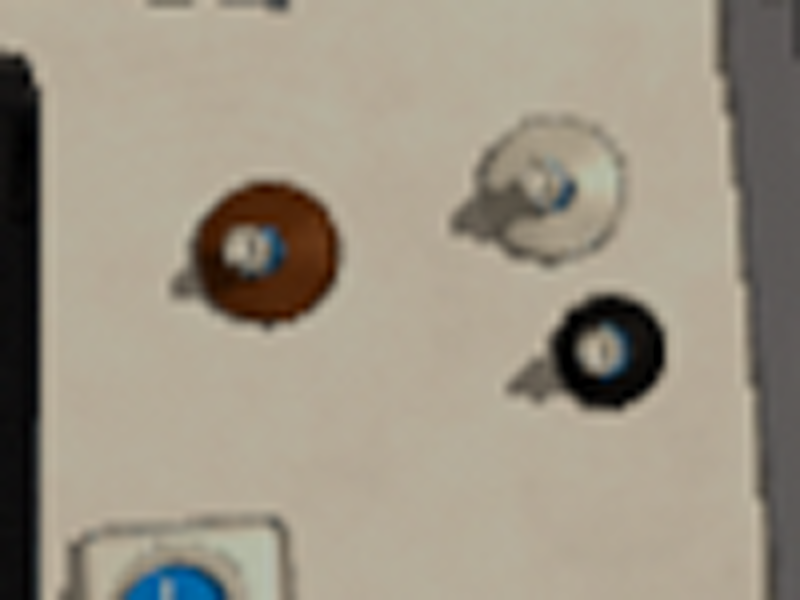

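View pics/sc0c.png

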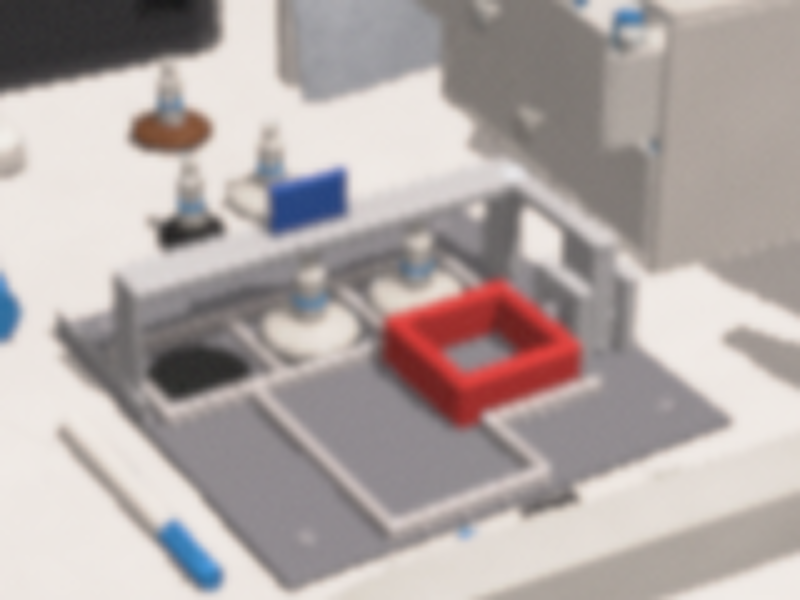

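Confirmed: the white-disc spare is at top (264,223.5), beside the black one at (271,244). The empty pocket is the nearest, with the dark circle at top (320,264). Next I'll fit the poses.

```bash
python3 - <<'E'
from h import *
from scipy.optimize import least_squares
c=cal('top')
obs=[]# (rack pt, px)
def P(u,v): return (275+u/5-0.4,170+v/5-0.4)
deck=[((.112,.116,.006),P(47,105)),((.112,-.106,.006),P(489,63)),((-.112,-.106,.006),P(537,513)),((-.112,.116,.006),P(84,553))]
W=np.array([px2w('top',*q,z=p[2],c=c) for p,q in deck]); print(W.round(4))
def tr(x,pts): 
    a=x[2]; r=np.array([[np.cos(a),-np.sin(a)],[np.sin(a),np.cos(a)]]); return np.asarray(pts)[:,:2]@r.T+x[:2]
r=least_squares(lambda x:(tr(x,[p for p,_ in deck])-W[:,:2]).ravel(),[0.6,0,0]); print('rack',r.x.round(4),np.round(r.fun*1000,1))
rk=r.x
# bolt top corners z .031
bc=[((.033,.033),P(269,168)),((.033,-.033),P(402,157)),((-.033,-.033),P(413,289)),((-.033,.033),P(281,303))]
Wb=np.array([px2w('top',*q,z=.031,c=c) for p,q in bc])
rb=least_squares(lambda x:(tr(x,[p for p,_ in bc])-Wb[:,:2]).ravel(),[0.6,0,0]); print('bolt',rb.x.round(4),np.round(rb.fun*1000,1))
a=rk[2]; Rm=np.array([[np.cos(a),-np.sin(a)],[np.sin(a),np.cos(a)]])
print('bolt in rack',Rm.T@(rb.x[:2]-rk[:2]), rb.x[2]-a)
print('spare disc',px2w('top',195+552/8-.4,200+188/8-.4,.012,c))
print('spare stem top',px2w('top',195+541/8-.4,200+183/8-.4,.046,c))
# tab top in top view
for uv in [(209,300),(217,385)]: 
    w=px2w('top',*P(*uv),z=.091,c=c); print('tab',Rm.T@(w[:2]-rk[:2]))
# overlay check on scene
def rackpt(x,y,z): return [*(Rm@[x,y]+rk[:2]),z]
pts=[rackpt(*p) for p in [(.112,.116,.006),(.112,-.106,.006),(-.112,-.106,.006),(-.112,.116,.006),(-.0265,-.0675,.006),(.073,-.022,.025),(-.058,.044,.006),(0,.044,.006),(.058,.044,.006),(.02,.047,.091),(-.02,.047,.091),(-.06,-.101,.014),(.011,-.101,.014)]]
for n in ['scene','top']:
    im=np.load('pics/%s0.npy'%n).copy(); s=6; u0,v0=(220,170) if n=='scene' else (270,170)
    im=cv2.resize(im[v0:v0+100,u0:u0+130] if 0 else im[v0:v0+125,u0:u0+160],None,fx=5,fy=5)
    for q in w2px(n,pts):
        cv2.circle(im,tuple(int(round((a+.4-b)*5)) for a,b in zip(q,(u0,v0))),3,(0,255,0),1)
    cv2.imwrite('pics/%s0o.png'%n,im[...,::-1])
E
```

```text
[[ 0.6125  0.1556  0.006 ]
 [ 0.6283 -0.0656  0.006 ]
 [ 0.406  -0.0811  0.006 ]
 [ 0.391   0.1407  0.006 ]]
rack [0.5098 0.0324 0.0687] [ 1.   0.3  0.5 -0.1 -0.6  0.1 -0.9 -0.3]
bolt [0.5454 0.0117 0.0641] [ 0.3  0.9  0.7 -0.4 -1.1 -1.3  0.   0.8]
bolt in rack [ 0.03409615 -0.02310827] -0.0045594338608958285
spare disc [0.53210462 0.20675465 0.012     ]
spare stem top [0.53194065 0.2053836  0.046     ]
tab [0.00375798 0.04318715]
tab [-0.03483332  0.04307995]
```

View pics/scene0o.png

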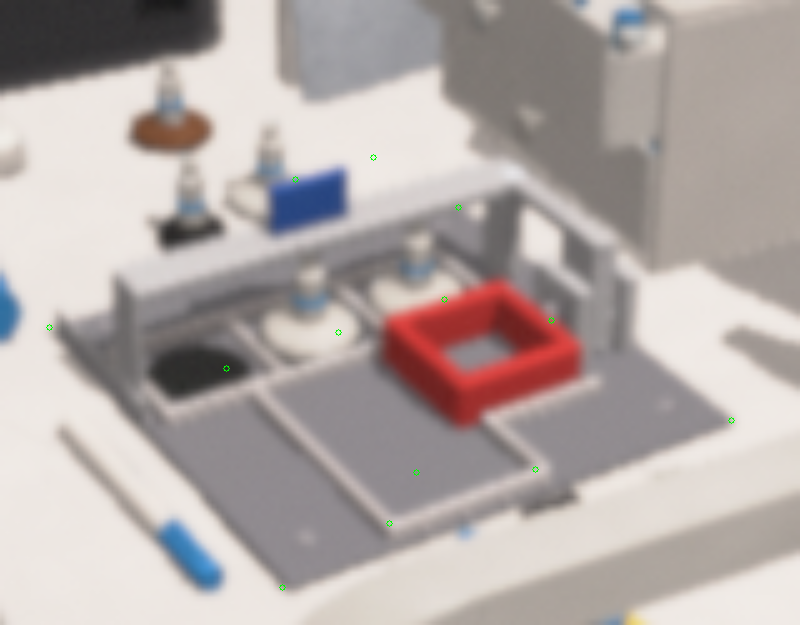

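View pics/top0o.png

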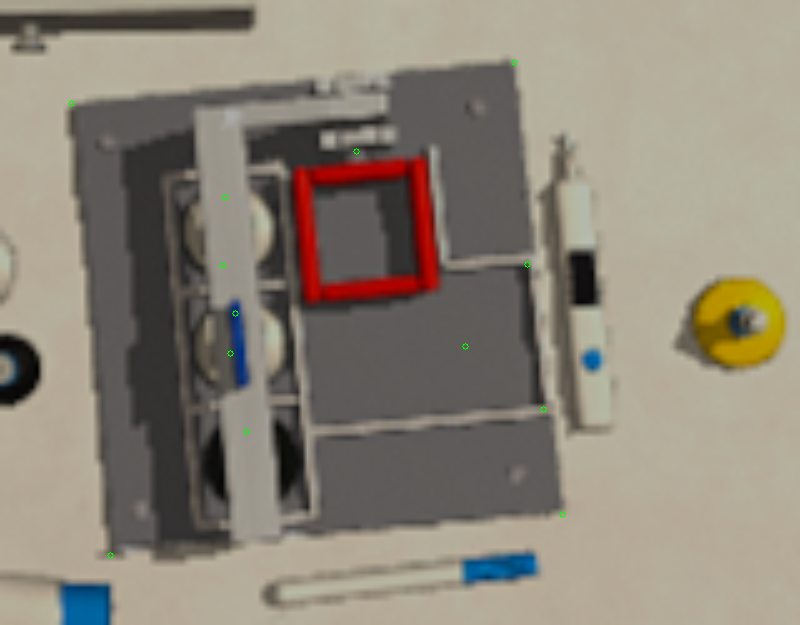

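The overlays agree to about 2 px. The rack is at about (0.510, 0.032) with a yaw of 3.9°. Now a helper to plan tool-axis rows towards a viewing pose.

```bash
cat >> h.py <<'E'
RK=np.array([0.5098,0.0324,0.0687])
def rw(x,y,z=0,rk=None):
    rk=RK if rk is None else rk; a=rk[2]; return np.array([rk[0]+np.cos(a)*x-np.sin(a)*y, rk[1]+np.sin(a)*x+np.cos(a)*y, z])
def down(ang): # tool x down, tool y at world angle ang
    x=np.array([0,0,-1.]); y=np.array([np.cos(ang),np.sin(ang),0]); return np.column_stack([x,y,np.cross(x,y)])
def plan(p,Rt,n,start=None):
    s=telemetry.get_state(); p0=np.array(s['eef_pos']); R0=R.from_quat(s['tcp_rot']).as_matrix()
    if start is not None: p0,R0=start
    rv=R.from_matrix(R0.T@Rt).as_rotvec(); d=np.asarray(p)-p0
    print('dist mm',np.linalg.norm(d)*1e3,'turn',np.degrees(np.linalg.norm(rv)))
    Rc=R0
    for i in range(n):
        print(i,'d',np.round(Rc.T@d/n,4),'w',np.round(np.degrees(rv)/n,2)); Rc=Rc@R.from_rotvec(rv/n).as_matrix()
E
python3 - <<'E'
from h import *
s=telemetry.get_state(); K,r,t=cal('wrist'); p=np.array(s['eef_pos']); Rt=R.from_quat(s['tcp_rot']).as_matrix()
print('cam pos in tool',Rt.T@(-r.T@t-p),'axis',Rt.T@r.T@[0,0,1],'imgx',Rt.T@r.T@[1,0,0])
plan([0.42,0.02,0.30],down(RK[2]),18)
E
```

```text
cam pos in tool [-0.12787945  0.00036983 -0.08012591] axis [9.50335628e-01 5.11626500e-05 3.11226912e-01] imgx [-3.30407063e-04  9.99999589e-01  8.44512360e-04]
dist mm 630.2886995092606 turn 64.01686737731762
0 d [-0.0031 -0.0277  0.0212] w [3.56 0.   0.01]
1 d [-0.0031 -0.0263  0.0229] w [3.56 0.   0.01]
2 d [-0.0031 -0.0248  0.0245] w [3.56 0.   0.01]
3 d [-0.0031 -0.0233  0.026 ] w [3.56 0.   0.01]
4 d [-0.0031 -0.0216  0.0274] w [3.56 0.   0.01]
5 d [-0.0031 -0.0199  0.0287] w [3.56 0.   0.01]
6 d [-0.0031 -0.0181  0.0298] w [3.56 0.   0.01]
7 d [-0.0031 -0.0162  0.0309] w [3.56 0.   0.01]
8 d [-0.0031 -0.0142  0.0318] w [3.56 0.   0.01]
9 d [-0.0031 -0.0122  0.0327] w [3.56 0.   0.01]
10 d [-0.0031 -0.0102  0.0334] w [3.56 0.   0.01]
11 d [-0.0031 -0.0081  0.0339] w [3.56 0.   0.01]
12 d [-0.0031 -0.006   0.0344] w [3.56 0.   0.01]
13 d [-0.0031 -0.0038  0.0347] w [3.56 0.   0.01]
14 d [-0.0031 -0.0017  0.0348] w [3.56 0.   0.01]
15 d [-0.0031  0.0005  0.0349] w [3.56 0.   0.01]
16 d [-0.0031  0.0027  0.0348] w [3.56 0.   0.01]
17 d [-0.0031  0.0048  0.0345] w [3.56 0.   0.01]
```

```bash
python3 - <<'E'
from h import *
plan([0.51,-0.04,0.28],down(RK[2]),24)
E
```

```text
dist mm 714.004364351993 turn 64.01686737731762
0 d [-0.0015 -0.0217  0.0203] w [2.67 0.   0.  ]
1 d [-0.0015 -0.0207  0.0213] w [2.67 0.   0.  ]
2 d [-0.0015 -0.0197  0.0223] w [2.67 0.   0.  ]
3 d [-0.0015 -0.0186  0.0231] w [2.67 0.   0.  ]
4 d [-0.0015 -0.0175  0.024 ] w [2.67 0.   0.  ]
5 d [-0.0015 -0.0164  0.0248] w [2.67 0.   0.  ]
6 d [-0.0015 -0.0152  0.0255] w [2.67 0.   0.  ]
7 d [-0.0015 -0.014   0.0262] w [2.67 0.   0.  ]
8 d [-0.0015 -0.0128  0.0268] w [2.67 0.   0.  ]
9 d [-0.0015 -0.0115  0.0274] w [2.67 0.   0.  ]
10 d [-0.0015 -0.0102  0.0279] w [2.67 0.   0.  ]
11 d [-0.0015 -0.0089  0.0283] w [2.67 0.   0.  ]
12 d [-0.0015 -0.0076  0.0287] w [2.67 0.   0.  ]
13 d [-0.0015 -0.0063  0.029 ] w [2.67 0.   0.  ]
14 d [-0.0015 -0.0049  0.0293] w [2.67 0.   0.  ]
15 d [-0.0015 -0.0035  0.0295] w [2.67 0.   0.  ]
16 d [-0.0015 -0.0022  0.0296] w [2.67 0.   0.  ]
17 d [-0.0015 -0.0008  0.0297] w [2.67 0.   0.  ]
18 d [-0.0015  0.0006  0.0297] w [2.67 0.   0.  ]
19 d [-0.0015  0.002   0.0296] w [2.67 0.   0.  ]
20 d [-0.0015  0.0034  0.0295] w [2.67 0.   0.  ]
21 d [-0.0015  0.0047  0.0293] w [2.67 0.   0.  ]
22 d [-0.0015  0.0061  0.0291] w [2.67 0.   0.  ]
23 d [-0.0015  0.0074  0.0288] w [2.67 0.   0.  ]
```

>>> {"name": "send_rows", "arguments": {"targets": [{"wx": 2.7, "dx": -0.03, "dy": -0.008, "dz": 0.008, "hand": 0.35}, {"wx": 2.7, "dx": -0.025, "dy": -0.02, "dz": 0.02, "hand": 0.35}, {"wx": 2.7, "dx": -0.015, "dy": -0.022, "dz": 0.025, "hand": 0.35}, {"wx": 2.7, "dx": 0, "dy": -0.024, "dz": 0.03, "hand": 0.35}, {"wx": 2.7, "dx": 0, "dy": -0.022, "dz": 0.03, "hand": 0.35}, {"wx": 2.7, "dx": 0, "dy": -0.02, "dz": 0.03, "hand": 0.35}, {"wx": 2.7, "dx": 0, "dy": -0.019, "dz": 0.03, "hand": 0.35}, {"wx": 2.7, "dx": 0, "dy": -0.018, "dz": 0.032, "hand": 0.35}], "force": 25}}

```text
invalid input at $.targets[0]: expected keys wx, wy, wz, dx, dy, dz, hand
```

>>> {"name": "send_rows", "arguments": {"targets": [{"wx": 2.8, "dy": -0.016, "dz": 0.033, "hand": 0.35}, {"wx": 2.8, "dy": -0.015, "dz": 0.033, "hand": 0.35}, {"wx": 2.8, "dy": -0.013, "dz": 0.034, "hand": 0.35}, {"wx": 2.8, "dy": -0.011, "dz": 0.034, "hand": 0.35}, {"wx": 2.8, "dy": -0.01, "dz": 0.035, "hand": 0.35}, {"wx": 2.8, "dy": -0.008, "dz": 0.035, "hand": 0.35}, {"wx": 2.8, "dy": -0.006, "dz": 0.035, "hand": 0.35}, {"wx": 2.8, "dy": -0.004, "dz": 0.035, "hand": 0.35}]}}

```text
invalid input at $.targets[0]: expected keys wx, wy, wz, dx, dy, dz, hand
```

```bash
python3 - <<'E'
from h import *
st(); plan([0.51,-0.04,0.28],down(RK[2]),8)
E
```

```text
t 0.15 p [0.2531 0.6252 0.2442] q [ 0.1346  0.6943 -0.1358  0.6938] F [0.  0.2 0.1] op 0.996 qp [ 1.036  0.287  1.578 -0.     1.279 -0.15 ]
[[-0.001  0.375  0.927]
 [-0.002  0.927 -0.375]
 [-1.    -0.002 -0.   ]]
dist mm 714.004364351993 turn 64.01686737731762
0 d [-0.0044 -0.065   0.061 ] w [8.   0.01 0.01]
1 d [-0.0044 -0.0559  0.0694] w [8.   0.01 0.01]
2 d [-0.0044 -0.0457  0.0765] w [8.   0.01 0.01]
3 d [-0.0044 -0.0346  0.0822] w [8.   0.01 0.01]
4 d [-0.0044 -0.0228  0.0862] w [8.   0.01 0.01]
5 d [-0.0045 -0.0106  0.0885] w [8.   0.01 0.01]
6 d [-0.0045  0.0018  0.0891] w [8.   0.01 0.01]
7 d [-0.0045  0.0142  0.088 ] w [8.   0.01 0.01]
```

All keys are required in every row.

>>> {"name": "send_rows", "arguments": {"targets": [{"wx": 2.7, "wy": 0, "wz": 0, "dx": -0.03, "dy": -0.008, "dz": 0.008, "hand": 0.35}, {"wx": 2.7, "wy": 0, "wz": 0, "dx": -0.025, "dy": -0.02, "dz": 0.02, "hand": 0.35}, {"wx": 2.7, "wy": 0, "wz": 0, "dx": -0.015, "dy": -0.022, "dz": 0.025, "hand": 0.35}, {"wx": 2.7, "wy": 0, "wz": 0, "dx": 0, "dy": -0.024, "dz": 0.03, "hand": 0.35}, {"wx": 2.7, "wy": 0, "wz": 0, "dx": 0, "dy": -0.022, "dz": 0.03, "hand": 0.35}, {"wx": 2.7, "wy": 0, "wz": 0, "dx": 0, "dy": -0.02, "dz": 0.03, "hand": 0.35}, {"wx": 2.7, "wy": 0, "wz": 0, "dx": 0, "dy": -0.019, "dz": 0.03, "hand": 0.35}, {"wx": 2.7, "wy": 0, "wz": 0, "dx": 0, "dy": -0.018, "dz": 0.032, "hand": 0.35}], "force": 25}}

```text
time: 0.82
eef_pos: [0.3413, 0.3792, 0.3129]
tcp_rot: [0.262, 0.656, -0.268, 0.655]
contact_force: [0.0, -0.6, 0.1]
opening: 0.35
```

```bash
python3 - <<'E'
from h import *
st(); plan([0.51,-0.04,0.28],down(RK[2]),16)
E
```

```text
t 0.8167 p [0.3413 0.3792 0.3129] q [ 0.2618  0.6561 -0.2679  0.6552] F [ 0.  -0.6  0.1] op 0.35 qp [ 0.64  -0.125  1.892 -0.003  1.383 -0.162]
[[-0.004  0.695  0.719]
 [-0.008  0.719 -0.695]
 [-1.    -0.009  0.002]]
dist mm 453.07498121574343 turn 42.072931076268446
0 d [ 0.0022 -0.0115  0.0258] w [2.63 0.02 0.03]
1 d [ 0.0022 -0.0103  0.0263] w [2.63 0.02 0.03]
2 d [ 0.0022 -0.0091  0.0267] w [2.63 0.02 0.03]
3 d [ 0.0022 -0.0079  0.0271] w [2.63 0.02 0.03]
4 d [ 0.0022 -0.0066  0.0274] w [2.63 0.02 0.03]
5 d [ 0.0021 -0.0053  0.0277] w [2.63 0.02 0.03]
6 d [ 0.0021 -0.0041  0.0279] w [2.63 0.02 0.03]
7 d [ 0.0021 -0.0028  0.0281] w [2.63 0.02 0.03]
8 d [ 0.0021 -0.0015  0.0282] w [2.63 0.02 0.03]
9 d [ 0.0021 -0.0002  0.0282] w [2.63 0.02 0.03]
10 d [0.0021 0.0011 0.0282] w [2.63 0.02 0.03]
11 d [0.0021 0.0024 0.0281] w [2.63 0.02 0.03]
12 d [0.0021 0.0037 0.028 ] w [2.63 0.02 0.03]
13 d [0.0021 0.005  0.0278] w [2.63 0.02 0.03]
14 d [0.0021 0.0062 0.0275] w [2.63 0.02 0.03]
15 d [0.0021 0.0075 0.0272] w [2.63 0.02 0.03]
```

Very accurate tracking. I'll continue with slightly larger steps.

>>> {"name": "send_rows", "arguments": {"targets": [{"wx": 3.0, "wy": 0, "wz": 0, "dx": 0.002, "dy": -0.014, "dz": 0.031, "hand": 0.35}, {"wx": 3.0, "wy": 0, "wz": 0, "dx": 0.002, "dy": -0.012, "dz": 0.031, "hand": 0.35}, {"wx": 3.0, "wy": 0, "wz": 0, "dx": 0.002, "dy": -0.01, "dz": 0.032, "hand": 0.35}, {"wx": 3.0, "wy": 0, "wz": 0, "dx": 0.002, "dy": -0.008, "dz": 0.033, "hand": 0.35}, {"wx": 3.0, "wy": 0, "wz": 0, "dx": 0.002, "dy": -0.006, "dz": 0.033, "hand": 0.35}, {"wx": 3.0, "wy": 0, "wz": 0, "dx": 0.002, "dy": -0.004, "dz": 0.033, "hand": 0.35}, {"wx": 3.0, "wy": 0, "wz": 0, "dx": 0.002, "dy": -0.002, "dz": 0.033, "hand": 0.35}, {"wx": 3.0, "wy": 0, "wz": 0, "dx": 0.002, "dy": 0, "dz": 0.033, "hand": 0.35}]}}

```text
time: 1.48
eef_pos: [0.4456, 0.1191, 0.297]
tcp_rot: [0.399, 0.582, -0.404, 0.583]
contact_force: [0.9, 1.4, 0.9]
opening: 0.347
```

>>> {"name": "send_rows", "arguments": {"targets": [{"wx": 3.0, "wy": 0, "wz": 0, "dx": 0.003, "dy": 0.002, "dz": 0.033, "hand": 0.35}, {"wx": 3.0, "wy": 0, "wz": 0, "dx": 0.003, "dy": 0.004, "dz": 0.033, "hand": 0.35}, {"wx": 3.0, "wy": 0, "wz": 0, "dx": 0.003, "dy": 0.006, "dz": 0.033, "hand": 0.35}, {"wx": 3.0, "wy": 0, "wz": 0, "dx": 0.003, "dy": 0.006, "dz": 0.033, "hand": 0.35}, {"wx": 3.0, "wy": 0, "wz": 0, "dx": 0.003, "dy": 0.006, "dz": 0.033, "hand": 0.35}, {"wx": 3.0, "wy": 0, "wz": 0, "dx": 0.002, "dy": 0.006, "dz": 0.02, "hand": 0.35}]}}

```text
time: 1.98
eef_pos: [0.5192, -0.0655, 0.2792]
tcp_rot: [0.49, 0.507, -0.495, 0.509]
contact_force: [0.4, 1.6, -0.0]
opening: 0.351
```

```bash
python3 - <<'E'
from h import *
st(); plan([0.51,-0.04,0.28],down(RK[2]),4)
im=save('wrist','w1')
crop(im,120,0,520,300,'w1c',2)
K=cal('wrist'); np.savez('pics/w1cal.npz',K=K[0],r=K[1],t=K[2])
E
```

```text
t 1.9833 p [ 0.5192 -0.0655  0.2792] q [ 0.4899  0.5066 -0.4946  0.5087] F [ 0.4  1.6 -0. ] op 0.351 qp [-0.316 -0.077  1.908 -0.008  1.31  -0.345]
[[-0.003  1.     0.031]
 [-0.007  0.031 -1.   ]
 [-1.    -0.003  0.007]]
dist mm 27.085973675613378 turn 2.215163064969541
0 d [-0.0002 -0.0021 -0.0064] w [-0.54  0.1   0.04]
1 d [-0.0002 -0.002  -0.0065] w [-0.54  0.1   0.04]
2 d [-0.0002 -0.002  -0.0065] w [-0.54  0.1   0.04]
3 d [-0.0002 -0.0019 -0.0065] w [-0.54  0.1   0.04]
scale 2
```

View pics/w1c.png

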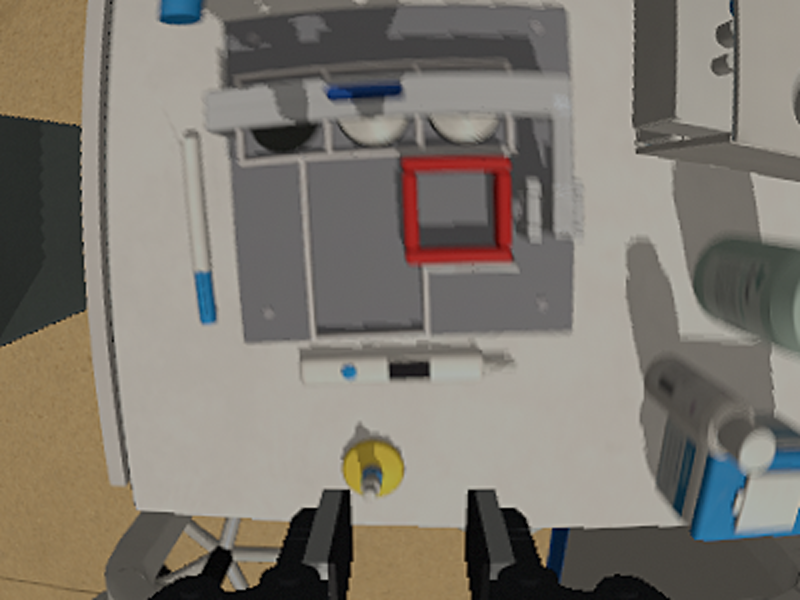

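```bash
python3 - <<'E'
from h import *
im=np.load('pics/w1.npy')
crop(im,225,25,385,145,'w1d',5)
crop(im,225,100,415,180,'w1e',4)
E
```

```text
scale 5
scale 4
```

View pics/w1d.png

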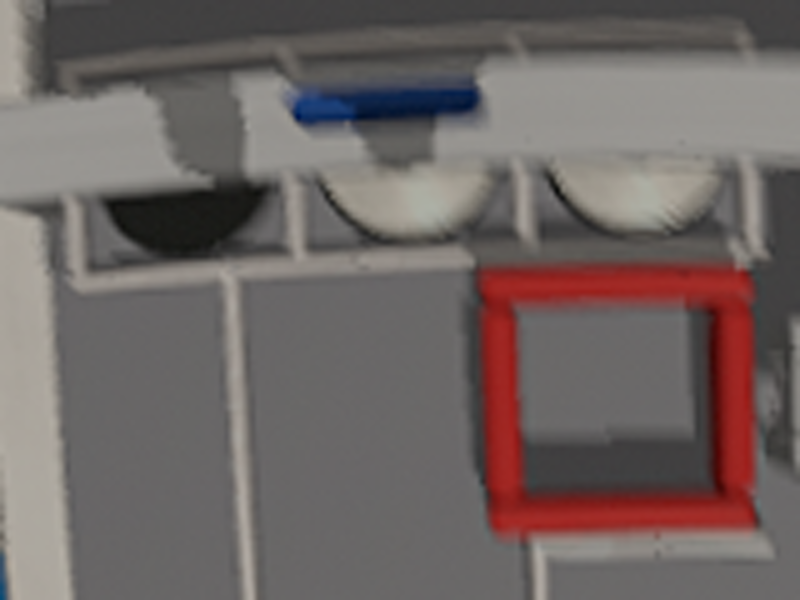

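View pics/w1e.png

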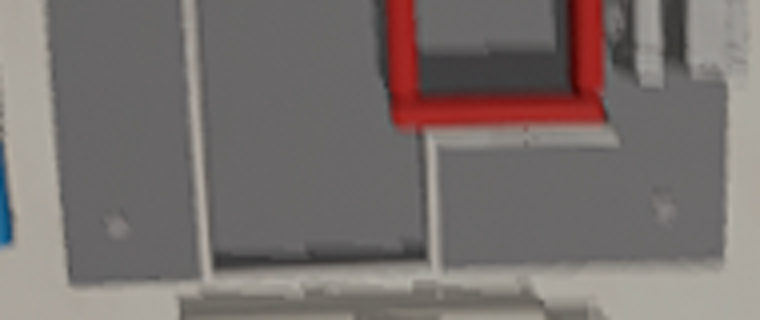

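```bash
python3 - <<'E'
from h import *
from scipy.optimize import least_squares
z=np.load('pics/w1cal.npz'); c=(z['K'],z['r'],z['t'])
D=lambda U,V:(225+U/5-.4,25+V/5-.4); E=lambda U,V:(225+U/4-.4,100+V/4-.4)
obs=[((-.112,-.106,.006),E(70,284)),((.112,-.106,.006),E(724,262)),((-.060,-.101,.014),E(213,270)),((.011,-.101,.014),E(427,265)),((-.06,.0135,.014),D(243,276))]
W=np.array([px2w('wrist',*q,z=p[2],c=c) for p,q in obs])
def tr(x,pts):
    a=x[2]; r=np.array([[np.cos(a),-np.sin(a)],[np.sin(a),np.cos(a)]]); return np.asarray(pts)[:,:2]@r.T+x[:2]
r=least_squares(lambda x:(tr(x,[p for p,_ in obs])-W[:,:2]).ravel(),[0.51,0.03,0.07]); print('rack',r.x.round(4)); print(np.round(r.fun.reshape(-1,2)*1000,1))
rk=r.x
bc=[((.033,.033),D(481,268)),((.033*1,-.033),None)]
bc=[((-.033,.033),D(481,268)),((.033,.033),D(752,268)),((.033,-.033),D(757,529)),((-.033,-.033),D(492,538))]
Wb=np.array([px2w('wrist',*q,z=.031,c=c)[:2] for p,q in bc])
rb=least_squares(lambda x:(tr(x,[p for p,_ in bc])-Wb).ravel(),[0.54,0.01,0.07]); print('bolt',rb.x.round(4)); print(np.round(rb.fun.reshape(-1,2)*1000,1))
inv=lambda w,rk:np.array([[np.cos(rk[2]),np.sin(rk[2])],[-np.sin(rk[2]),np.cos(rk[2])]])@(np.asarray(w)[:2]-rk[:2])
for k in (rk,RK): print('bolt in rack',inv(rb.x,k),'dyaw',rb.x[2]-k[2])
for n,uv in [('tabL',D(293,112)),('tabR',D(478,92))]: print(n,inv(px2w('wrist',*uv,z=.091,c=c),rk))
for n,uv in [('divA',D(80,277)),('div1',D(297,258)),('div2',D(528,243)),('div3',D(755,255))]: print(n,inv(px2w('wrist',*uv,z=.014,c=c),rk))
E
```

```text
rack [0.5124 0.0277 0.0593]
[[-1.1 -0.8]
 [ 1.6 -1.1]
 [-0.3 -0.1]
 [ 0.9  0.9]
 [-1.   1.2]]
bolt [0.5468 0.0067 0.0621]
[[-0.6  0.1]
 [ 0.7  1.2]
 [ 0.7 -0.9]
 [-0.8 -0.3]]
bolt in rack [ 0.03306524 -0.0230054 ] dyaw 0.0027999846926425806
bolt in rack [ 0.03516219 -0.02821617] dyaw -0.006552599294737296
tabL [-0.03496341  0.04026604]
tabR [0.00198146 0.04231534]
divA [-0.10120107  0.01567843]
div1 [-0.0452138  0.0158175]
div2 [0.0122049  0.01686668]
div3 [0.06870749 0.01329829]
```

```bash
python3 - <<'E'
from h import *
from scipy.optimize import least_squares
S=lambda U,V:(220+U/5-.4,170+V/5-.4)
def tr(x,pts):
    a=x[2]; r=np.array([[np.cos(a),-np.sin(a)],[np.sin(a),np.cos(a)]]); return np.asarray(pts)[:,:2]@r.T+x[:2]
# left corner: (-x,+y); bottom: (-x,-y); right:(+x,-y); top:(+x,+y)
bc=[((-.033,.033),S(383,325)),((-.033,-.033),S(462,385)),((.033,-.033),S(583,350)),((.033,.033),S(502,281))]
Wb=np.array([px2w('scene',*q,z=.031)[:2] for p,q in bc])
rb=least_squares(lambda x:(tr(x,[p for p,_ in bc])-Wb).ravel(),[0.54,0.01,0.07]); print('bolt',rb.x.round(4)); print(np.round(rb.fun.reshape(-1,2)*1000,1))
obs=[((-.112,-.106,.006),S(288,588)),((.112,-.106,.006),S(732,421)),((-.060,-.105,.014),S(391,531)),((.015,-.105,.014),S(549,468))]
W=np.array([px2w('scene',*q,z=p[2]) for p,q in obs])
r=least_squares(lambda x:(tr(x,[p for p,_ in obs])-W[:,:2]).ravel(),[0.51,0.03,0.07]); print('rack',r.x.round(4)); print(np.round(r.fun.reshape(-1,2)*1000,1))
st();plan([0.518,-0.02,0.15],down(.064),6)
E
```

```text
bolt [0.5458 0.0107 0.0814]
[[ 0.3  3.6]
 [-2.6 -4.2]
 [ 2.4  0.9]
 [-0.1 -0.2]]
rack [0.5095 0.0321 0.0743]
[[-1.6  0.4]
 [ 0.2  1. ]
 [ 2.5  0.6]
 [-1.1 -2. ]]
t 2.0333 p [ 0.5199 -0.0679  0.2787] q [ 0.4904  0.5051 -0.4962  0.5082] F [ 0.6 -2.5  0.2] op 0.347 qp [-0.319 -0.074  1.907 -0.01   1.308 -0.343]
[[-0.003  1.     0.027]
 [-0.009  0.027 -1.   ]
 [-1.    -0.003  0.009]]
dist mm 137.296766573663 turn 2.202318511432909
0 d [ 0.0214 -0.     -0.0082] w [-0.36  0.08  0.03]
1 d [ 0.0214 -0.     -0.0081] w [-0.36  0.08  0.03]
2 d [ 0.0214  0.     -0.0081] w [-0.36  0.08  0.03]
3 d [ 0.0214  0.0001 -0.0081] w [-0.36  0.08  0.03]
4 d [ 0.0214  0.0001 -0.0081] w [-0.36  0.08  0.03]
5 d [ 0.0214  0.0002 -0.008 ] w [-0.36  0.08  0.03]
```

```bash
python3 - <<'E'
from h import *
plan([0.5175,0.0087,0.09],down(.067),7)
E
```

```text
dist mm 203.62834096691117 turn 2.3695029079345864
0 d [ 0.0269  0.     -0.0112] w [-0.33  0.07  0.02]
1 d [ 0.0269  0.0001 -0.0112] w [-0.33  0.07  0.02]
2 d [ 0.0269  0.0001 -0.0111] w [-0.33  0.07  0.02]
3 d [ 0.0269  0.0002 -0.0111] w [-0.33  0.07  0.02]
4 d [ 0.0269  0.0002 -0.011 ] w [-0.33  0.07  0.02]
5 d [ 0.0269  0.0003 -0.011 ] w [-0.33  0.07  0.02]
6 d [ 0.0269  0.0003 -0.011 ] w [-0.33  0.07  0.02]
```

>>> {"name": "send_rows", "arguments": {"targets": [{"wx": -0.4, "wy": 0.07, "wz": 0.02, "dx": 0.027, "dy": 0, "dz": -0.011, "hand": 0.35}, {"wx": -0.4, "wy": 0.07, "wz": 0.02, "dx": 0.027, "dy": 0, "dz": -0.011, "hand": 0.35}, {"wx": -0.4, "wy": 0.07, "wz": 0.02, "dx": 0.027, "dy": 0, "dz": -0.011, "hand": 0.35}, {"wx": -0.4, "wy": 0.07, "wz": 0.02, "dx": 0.027, "dy": 0, "dz": -0.011, "hand": 0.35}, {"wx": -0.4, "wy": 0.07, "wz": 0.02, "dx": 0.027, "dy": 0, "dz": -0.011, "hand": 0.35}, {"wx": -0.4, "wy": 0.07, "wz": 0.02, "dx": 0.027, "dy": 0, "dz": -0.011, "hand": 0.35}, {"wx": -0.1, "wy": 0.07, "wz": 0.02, "dx": 0.022, "dy": 0, "dz": -0.011, "hand": 0.35}, {"wx": 0, "wy": 0, "wz": 0, "dx": 0, "dy": 0, "dz": 0, "hand": 0.35}]}}

```text
time: 2.7
eef_pos: [0.5174, 0.0063, 0.0881]
tcp_rot: [0.484, 0.514, -0.483, 0.517]
contact_force: [-1.4, 0.2, -0.2]
opening: 0.351
```

```bash
python3 - <<'E'
from h import *
st(); K=cal('wrist'); im=save('wrist','w2'); np.savez('pics/w2cal.npz',K=K[0],r=K[1],t=K[2])
crop(im,160,60,560,360,'w2c',2)
plan([0.5175,0.0087,0.031],down(.067),4)
E
```

```text
t 2.7 p [0.5174 0.0063 0.0881] q [ 0.4838  0.5144 -0.4834  0.5174] F [-1.4  0.2 -0.2] op 0.351 qp [-1.830e-01  1.310e-01  2.074e+00 -2.000e-03  9.320e-01 -2.460e-01]
[[ 0.003  0.998  0.065]
 [-0.002  0.065 -0.998]
 [-1.     0.003  0.003]]
scale 2
dist mm 59.2382951340723 turn 0.4281865326280377
0 d [ 0.0148 -0.0003 -0.0009] w [-0.03  0.06 -0.09]
1 d [ 0.0148 -0.0003 -0.0009] w [-0.03  0.06 -0.09]
2 d [ 0.0148 -0.0003 -0.0008] w [-0.03  0.06 -0.09]
3 d [ 0.0148 -0.0003 -0.0008] w [-0.03  0.06 -0.09]
```

View pics/w2c.png

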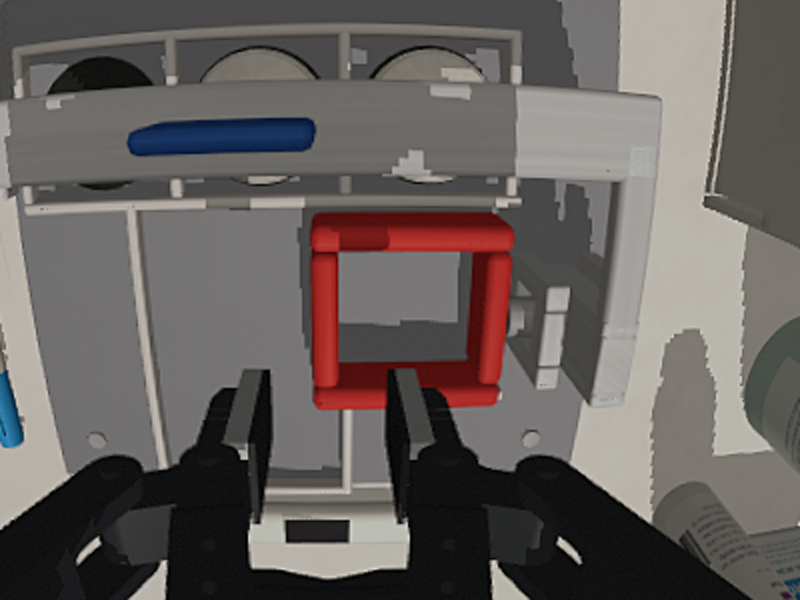

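```bash
python3 - <<'E'
from h import *
from scipy.optimize import least_squares
z=np.load('pics/w2cal.npz'); c=(z['K'],z['r'],z['t'])
D=lambda U,V:(160+U/2-.25,60+V/2-.25)
def tr(x,pts):
    a=x[2]; r=np.array([[np.cos(a),-np.sin(a)],[np.sin(a),np.cos(a)]]); return np.asarray(pts)[:,:2]@r.T+x[:2]
bc=[((-.033,.033),D(311,212)),((.033,.033),D(514,212)),((.033,-.033),D(499,406)),((-.033,-.033),D(314,409))]
Wb=np.array([px2w('wrist',*q,z=.031,c=c)[:2] for p,q in bc])
rb=least_squares(lambda x:(tr(x,[p for p,_ in bc])-Wb).ravel(),[0.54,0.01,0.07]); print('bolt',rb.x.round(4)); print(np.round(rb.fun.reshape(-1,2)*1000,1))
print('bar', tr(rb.x,[(-.0285,0)]))
inv=lambda w,rk:np.array([[np.cos(rk[2]),np.sin(rk[2])],[-np.sin(rk[2]),np.cos(rk[2])]])@(np.asarray(w)[:2]-rk[:2])
rk=np.array([.510,.0318,.067])
for n,uv,zz in [('stop in',(144,300),.014),('stop corner',(141,205),.014),('deckBR',(67,470),.006),('outer lip/stop',(168,466),.014),('notch corner',(346,408),.014),('pk lip corner A',(27,205),.014),('divs',(177,195),.014),('div2',(345,190),.014),('div3',(512,195),.014),('tabL',(130,140),.091),('tabR',(315,128),.091)]:
    w=px2w('wrist',*D(*uv),z=zz,c=c); print(n,w.round(4),inv(w,rk).round(4))
E
```

```text
bolt [0.5442 0.0149 0.0738]
[[-0.9 -1.6]
 [ 1.5 -1.4]
 [ 0.1  1.9]
 [-0.8  1. ]]
bar [[0.51573024 0.01279808]]
stop in [0.4514 0.0081 0.014 ] [-0.0601 -0.0197]
stop corner [0.4511 0.0427 0.014 ] [-0.058   0.0148]
deckBR [ 0.407  -0.0789  0.006 ] [-0.1102 -0.1035]
outer lip/stop [ 0.4569 -0.0637  0.014 ] [-0.0593 -0.0917]
notch corner [ 0.5266 -0.0303  0.014 ] [ 0.0124 -0.063 ]
pk lip corner A [0.4069 0.0413 0.014 ] [-0.1023  0.0163]
divs [0.464  0.0467 0.014 ] [-0.0449  0.0179]
div2 [0.5202 0.0514 0.014 ] [0.0115 0.0189]
div3 [0.5772 0.0542 0.014 ] [0.0685 0.0178]
tabL [0.472  0.0734 0.091 ] [-0.0351  0.0441]
tabR [0.5103 0.0773 0.091 ] [0.0033 0.0454]
```

>>> {"name": "send_rows", "arguments": {"targets": [{"wx": -0.1, "wy": 0, "wz": 0, "dx": 0.02, "dy": 0, "dz": -0.001, "hand": 0.35}, {"wx": 0, "wy": 0, "wz": 0, "dx": 0.02, "dy": 0, "dz": -0.001, "hand": 0.35}, {"wx": 0, "wy": 0, "wz": 0, "dx": 0.014, "dy": 0, "dz": -0.001, "hand": 0.35}, {"wx": 0, "wy": 0, "wz": 0, "dx": 0.002, "dy": 0, "dz": 0, "hand": 0.35}]}}

```text
time: 3.08
eef_pos: [0.5253, 0.0062, 0.0405]
tcp_rot: [0.486, 0.51, -0.48, 0.523]
contact_force: [0.1, -0.9, -0.9]
opening: 0.35
```

```bash
python3 - <<'E'
from h import *
st(); im=save('wrist','w3'); crop(im,160,60,560,360,'w3c',2)
E
```

```text
t 3.0833 p [0.5253 0.0062 0.0405] q [ 0.4857  0.5099 -0.4797  0.5235] F [ 0.1 -0.9 -0.9] op 0.35 qp [-0.18   0.222  2.078 -0.005  0.821 -0.245]
[[ 0.02   0.997  0.068]
 [-0.007  0.068 -0.998]
 [-1.     0.019  0.008]]
scale 2
```

View pics/w3c.png

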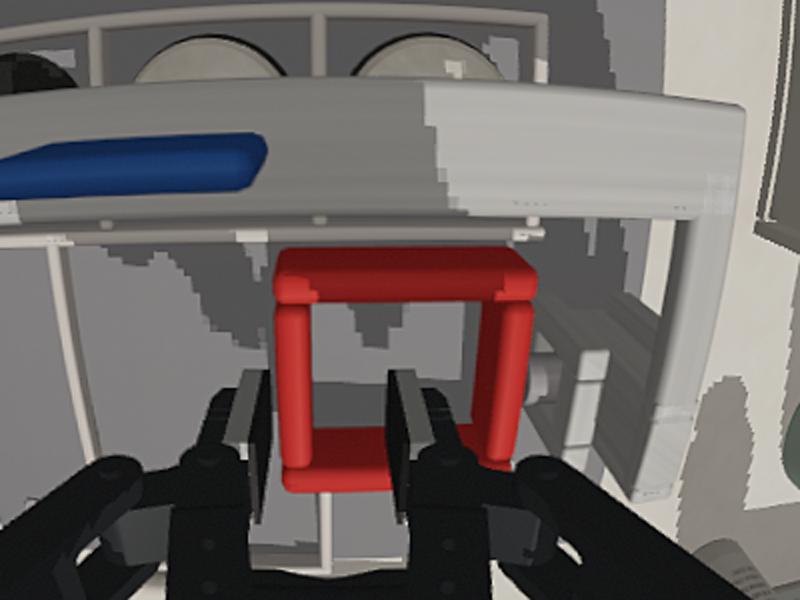

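```bash
python3 - <<'E'
from h import *
st();plan([0.5165,0.0095,0.031],down(.067),1)
E
```

```text
t 3.1333 p [0.5261 0.006  0.0414] q [ 0.486   0.5093 -0.4794  0.524 ] F [ 0.1  0.2 -0.4] op 0.346 qp [-0.18   0.221  2.077 -0.005  0.821 -0.245]
[[ 0.022  0.997  0.068]
 [-0.007  0.068 -0.998]
 [-1.     0.021  0.009]]
dist mm 14.614983382637522 turn 1.3080340404012432
0 d [ 0.0102 -0.0096 -0.0042] w [ 0.05  0.5  -1.21]
```

>>> {"name": "send_rows", "arguments": {"targets": [{"wx": 0, "wy": 0.25, "wz": -0.6, "dx": 0.002, "dy": -0.006, "dz": -0.002, "hand": 0.35}, {"wx": 0, "wy": 0.25, "wz": -0.6, "dx": 0.002, "dy": -0.004, "dz": -0.002, "hand": 0.35}, {"wx": 0, "wy": 0, "wz": 0, "dx": 0.0, "dy": 0, "dz": 0, "hand": 0.35}]}}

```text
time: 3.38
eef_pos: [0.5186, 0.0081, 0.042]
tcp_rot: [0.484, 0.515, -0.482, 0.518]
contact_force: [0.0, 0.1, -0.1]
opening: 0.347
```

```bash
python3 - <<'E'
from h import *
st();plan([0.5165,0.0095,0.031],down(.067),1)
E
```

```text
t 3.3833 p [0.5186 0.0081 0.042 ] q [ 0.484   0.5148 -0.4818  0.5183] F [ 0.   0.1 -0.1] op 0.347 qp [-0.18   0.213  2.086 -0.     0.838 -0.247]
[[ 0.006  0.998  0.067]
 [-0.001  0.067 -0.998]
 [-1.     0.006  0.001]]
dist mm 11.255984678485076 turn 0.33671318939797296
0 d [ 0.0109 -0.0021 -0.0016] w [ 0.01  0.08 -0.33]
```

>>> {"name": "send_rows", "arguments": {"targets": [{"wx": 0, "wy": 0.1, "wz": -0.3, "dx": 0.007, "dy": -0.002, "dz": -0.001, "hand": 0.35}, {"wx": 0, "wy": 0, "wz": 0, "dx": 0.005, "dy": 0, "dz": 0, "hand": 0.35}, {"wx": 0, "wy": 0, "wz": 0, "dx": 0, "dy": 0, "dz": 0, "hand": 0.35}]}}

```text
time: 3.63
eef_pos: [0.5183, 0.0085, 0.032]
tcp_rot: [0.484, 0.515, -0.482, 0.518]
contact_force: [-0.8, 1.6, -0.6]
opening: 0.35
```

```bash
python3 - <<'E'
from h import *
st();plan([0.5165,0.0095,0.031],down(.067),1)
E
```

```text
t 3.6333 p [0.5183 0.0085 0.032 ] q [ 0.4841  0.5149 -0.4818  0.5181] F [-0.8  1.6 -0.6] op 0.35 qp [-1.800e-01  2.310e-01  2.088e+00  1.000e-03  8.180e-01 -2.470e-01]
[[ 0.006  0.998  0.067]
 [-0.001  0.067 -0.998]
 [-1.     0.006  0.001]]
dist mm 2.308069232711625 turn 0.3208258295807079
0 d [ 0.001  -0.0018 -0.0011] w [ 0.    0.05 -0.32]
```

Now I'll close on the loop's near bar.

>>> {"name": "send_rows", "arguments": {"targets": [{"wx": 0, "wy": 0, "wz": 0, "dx": 0.001, "dy": -0.001, "dz": 0, "hand": 0}, {"wx": 0, "wy": 0, "wz": 0, "dx": 0, "dy": 0, "dz": 0, "hand": 0}, {"wx": 0, "wy": 0, "wz": 0, "dx": 0, "dy": 0, "dz": 0, "hand": 0}, {"wx": 0, "wy": 0, "wz": 0, "dx": 0, "dy": 0, "dz": 0, "hand": 0}], "force": 30}}

```text
time: 3.97
eef_pos: [0.5172, 0.0084, 0.0307]
tcp_rot: [0.484, 0.515, -0.482, 0.518]
contact_force: [0.1, 0.5, 0.6]
opening: 0.093
```

```bash
python3 - <<'E'
from h import *
st(); im=save('wrist','w4'); crop(im,160,60,560,360,'w4c',2)
E
```

```text
t 3.9667 p [0.5172 0.0084 0.0307] q [ 0.4839  0.5151 -0.4818  0.518 ] F [0.1 0.5 0.6] op 0.093 qp [-0.18   0.231  2.09   0.     0.815 -0.248]
[[ 0.005  0.998  0.067]
 [-0.001  0.067 -0.998]
 [-1.     0.005  0.001]]
scale 2
```

View pics/w4c.png

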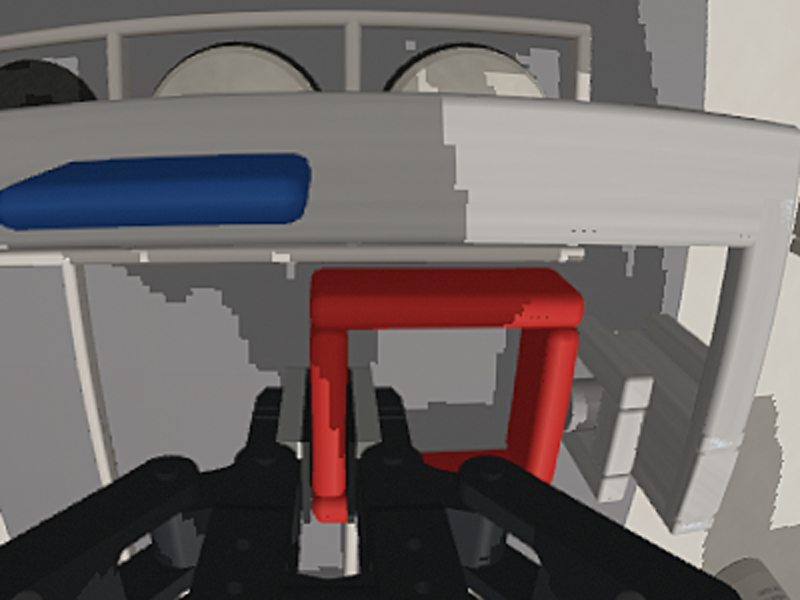

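>>> {"name": "send_rows", "arguments": {"targets": [{"wx": 0, "wy": 0, "wz": 0, "dx": 0, "dy": -0.005, "dz": 0, "hand": 0}, {"wx": 0, "wy": 0, "wz": 0, "dx": 0, "dy": -0.007, "dz": 0, "hand": 0}, {"wx": 0, "wy": 0, "wz": 0, "dx": 0, "dy": -0.008, "dz": 0, "hand": 0}, {"wx": 0, "wy": 0, "wz": 0, "dx": 0, "dy": -0.008, "dz": 0, "hand": 0}, {"wx": 0, "wy": 0, "wz": 0, "dx": 0, "dy": -0.008, "dz": 0, "hand": 0}, {"wx": 0, "wy": 0, "wz": 0, "dx": 0, "dy": -0.008, "dz": 0, "hand": 0}, {"wx": 0, "wy": 0, "wz": 0, "dx": 0, "dy": -0.005, "dz": 0, "hand": 0}, {"wx": 0, "wy": 0, "wz": 0, "dx": 0, "dy": 0, "dz": 0, "hand": 0}]}}

```text
time: 4.68
eef_pos: [0.4633, 0.0049, 0.0307]
tcp_rot: [0.484, 0.514, -0.481, 0.519]
contact_force: [0.5, 0.6, -1.1]
opening: 0.096
```

```bash
python3 - <<'E'
from h import *
st(); im=save('wrist','w5'); crop(im,160,60,560,360,'w5c',2)
E
```

```text
t 4.6833 p [0.4633 0.0049 0.0307] q [ 0.4844  0.5145 -0.4814  0.5186] F [ 0.5  0.6 -1.1] op 0.096 qp [-2.090e-01  1.230e-01  2.219e+00  1.000e-03  7.920e-01 -2.770e-01]
[[ 0.007  0.998  0.067]
 [-0.001  0.067 -0.998]
 [-1.     0.007  0.001]]
scale 2
```

View pics/w5c.png

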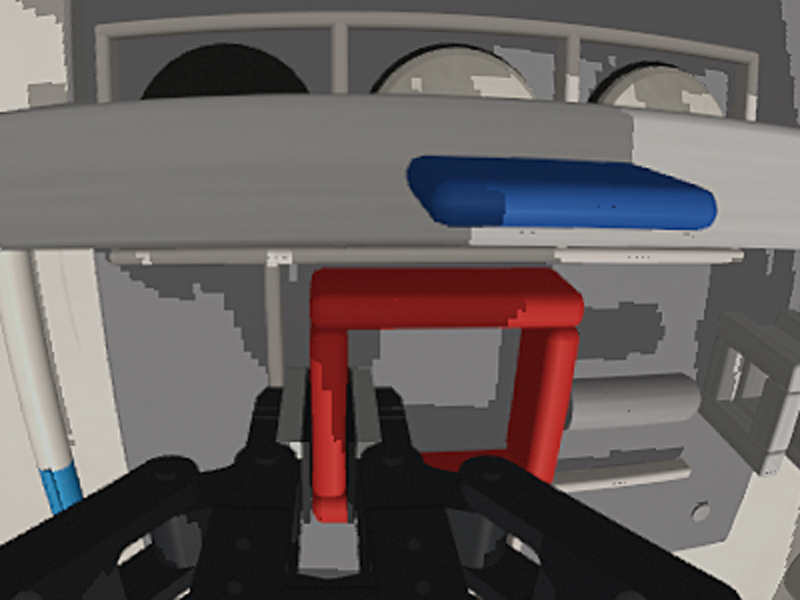

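>>> {"name": "send_rows", "arguments": {"targets": [{"wx": 0, "wy": 0, "wz": 0, "dx": 0, "dy": -0.003, "dz": 0, "hand": 0}, {"wx": 0, "wy": 0, "wz": 0, "dx": 0, "dy": -0.002, "dz": 0, "hand": 0}, {"wx": 0, "wy": 0, "wz": 0, "dx": 0, "dy": 0, "dz": 0, "hand": 0}]}}

```text
time: 4.98
eef_pos: [0.4578, 0.0044, 0.0307]
tcp_rot: [0.484, 0.515, -0.482, 0.518]
contact_force: [-0.3, 0.3, 1.1]
opening: 0.093
```

>>> {"name": "send_rows", "arguments": {"targets": [{"wx": 0, "wy": 0, "wz": 0, "dx": 0, "dy": -0.002, "dz": 0, "hand": 0}, {"wx": 0, "wy": 0, "wz": 0, "dx": 0, "dy": 0, "dz": 0, "hand": 0}]}}

```text
time: 5.15
eef_pos: [0.456, 0.0042, 0.0307]
tcp_rot: [0.484, 0.515, -0.482, 0.518]
contact_force: [0.9, -0.3, 1.3]
opening: 0.093
```

>>> {"name": "send_rows", "arguments": {"targets": [{"wx": 0, "wy": 0, "wz": 0, "dx": 0, "dy": -0.002, "dz": 0, "hand": 0}, {"wx": 0, "wy": 0, "wz": 0, "dx": 0, "dy": 0, "dz": 0, "hand": 0}]}}

```text
time: 5.32
eef_pos: [0.4559, 0.0041, 0.031]
tcp_rot: [0.486, 0.513, -0.48, 0.52]
contact_force: [0.4, -0.1, -1.1]
opening: 0.096
```

```bash
python3 - <<'E'
from h import *
st(); im=save('scene','s6'); crop(im,220,170,380,290,'s6c',5)
im=save('wrist','w6'); crop(im,160,60,560,360,'w6c',2)
E
```

```text
t 5.3167 p [0.4559 0.0041 0.031 ] q [ 0.4856  0.5132 -0.4803  0.5198] F [ 0.4 -0.1 -1.1] op 0.096 qp [-2.150e-01  1.050e-01  2.239e+00  2.000e-03  7.860e-01 -2.840e-01]
[[ 0.012  0.998  0.067]
 [-0.001  0.067 -0.998]
 [-1.     0.012  0.002]]
scale 5
scale 2
```

View pics/s6c.png

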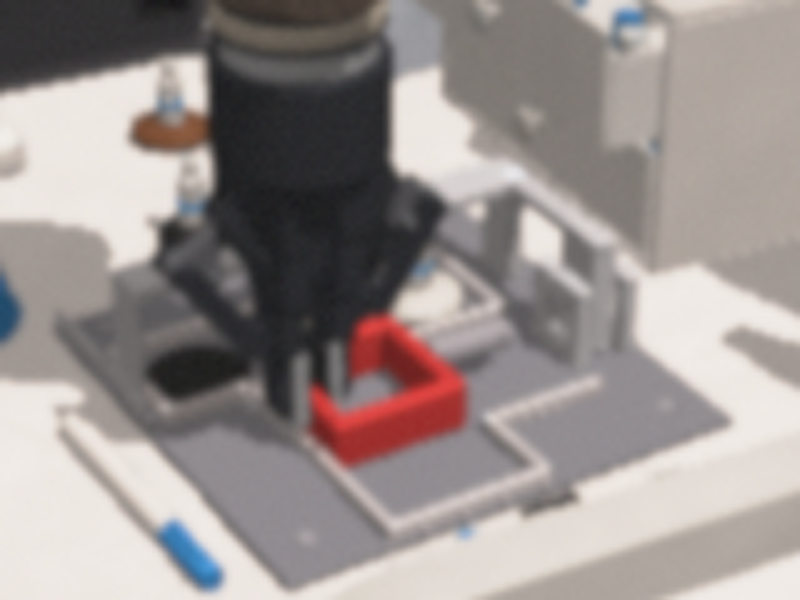

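View pics/w6c.png

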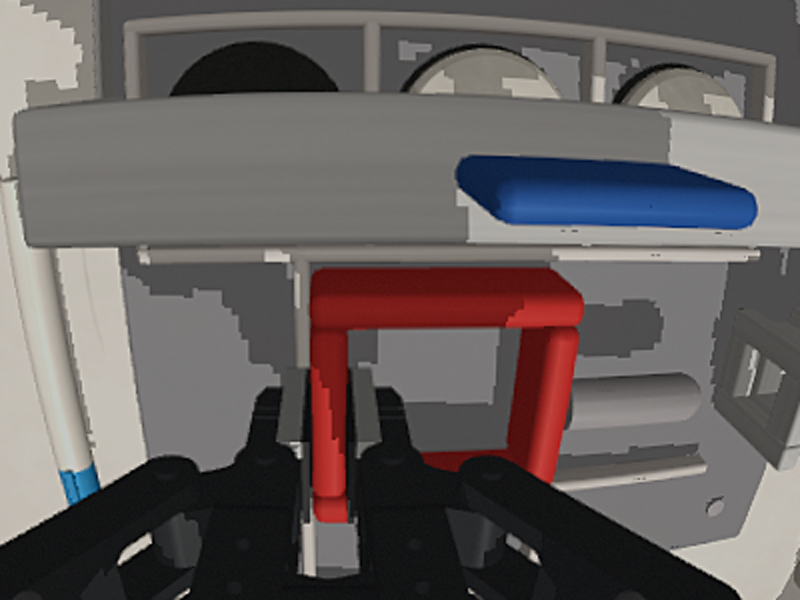

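>>> {"name": "send_rows", "arguments": {"targets": [{"wx": 0, "wy": 0, "wz": -0.6, "dx": 0, "dy": 0.0012, "dz": 0.002, "hand": 0}, {"wx": 0, "wy": 0, "wz": 0, "dx": 0, "dy": 0, "dz": 0.005, "hand": 0}, {"wx": 0, "wy": 0, "wz": 0, "dx": 0, "dy": 0, "dz": 0.007, "hand": 0}, {"wx": 0, "wy": 0, "wz": 0, "dx": 0, "dy": 0, "dz": 0.007, "hand": 0}, {"wx": 0, "wy": 0, "wz": 0, "dx": 0, "dy": 0, "dz": 0.007, "hand": 0}, {"wx": 0, "wy": 0, "wz": 0, "dx": 0, "dy": 0, "dz": 0.006, "hand": 0}, {"wx": 0, "wy": 0, "wz": 0, "dx": 0, "dy": 0, "dz": 0.003, "hand": 0}, {"wx": 0, "wy": 0, "wz": 0, "dx": 0, "dy": 0, "dz": 0, "hand": 0}]}}

```text
time: 6.08
eef_pos: [0.459, -0.0367, 0.0309]
tcp_rot: [0.482, 0.517, -0.484, 0.516]
contact_force: [0.5, 0.8, 0.2]
opening: 0.091
```

```bash
python3 - <<'E'
from h import *
st(); im=save('wrist','w7'); crop(im,160,60,560,360,'w7c',2)
im=save('top','t7'); crop(im,275,170,395,290,'t7c',5)
E
```

```text
t 6.0833 p [ 0.459  -0.0367  0.0309] q [ 0.482   0.5172 -0.484   0.5157] F [0.5 0.8 0.2] op 0.091 qp [-3.00e-01  1.22e-01  2.22e+00 -2.00e-03  8.03e-01 -3.65e-01]
[[-0.004  0.998  0.067]
 [-0.001  0.067 -0.998]
 [-1.    -0.004  0.   ]]
scale 2
scale 5
```

View pics/w7c.png

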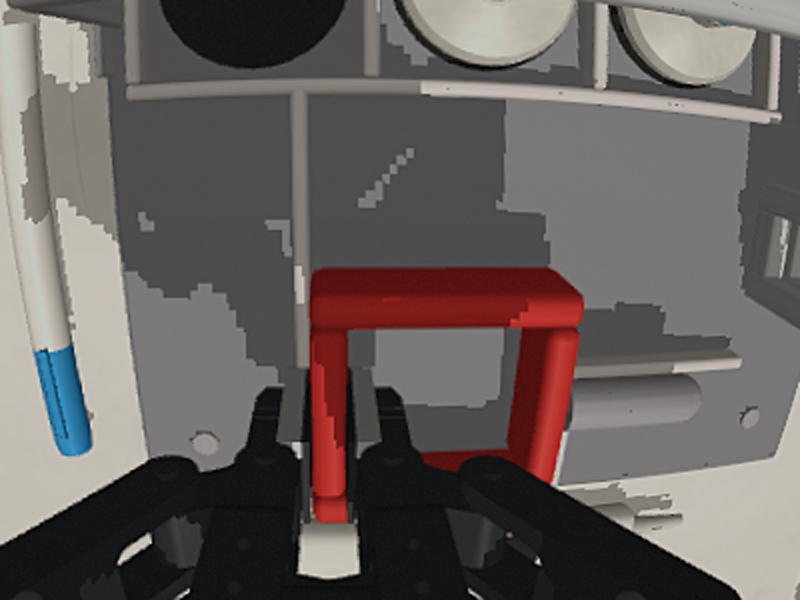

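>>> {"name": "send_rows", "arguments": {"targets": [{"wx": 0, "wy": 0, "wz": 0.2, "dx": 0, "dy": 0, "dz": 0.002, "hand": 0}, {"wx": 0, "wy": 0, "wz": 0, "dx": 0, "dy": 0, "dz": 0.0015, "hand": 0}, {"wx": 0, "wy": 0, "wz": 0, "dx": 0, "dy": 0, "dz": 0, "hand": 0}]}}

```text
time: 6.43
eef_pos: [0.4592, -0.0398, 0.0307]
tcp_rot: [0.483, 0.516, -0.483, 0.517]
contact_force: [0.5, 0.4, -0.5]
opening: 0.094
```

>>> {"name": "send_rows", "arguments": {"targets": [{"wx": 0, "wy": 0, "wz": 0, "dx": 0, "dy": 0, "dz": 0.002, "hand": 0}, {"wx": 0, "wy": 0, "wz": 0, "dx": 0, "dy": 0, "dz": 0, "hand": 0}]}}

```text
time: 6.6
eef_pos: [0.4593, -0.0417, 0.0307]
tcp_rot: [0.482, 0.517, -0.483, 0.517]
contact_force: [0.1, -0.2, -0.2]
opening: 0.094
```

```bash
python3 - <<'E'
from h import *
st()
E
```

```text
t 6.6 p [ 0.4593 -0.0417  0.0307] q [ 0.4825  0.5166 -0.4825  0.5172] F [ 0.1 -0.2 -0.2] op 0.094 qp [-3.110e-01  1.220e-01  2.221e+00 -1.000e-03  7.980e-01 -3.790e-01]
[[ 0.001  0.998  0.069]
 [-0.001  0.069 -0.998]
 [-1.     0.001  0.001]]
```

>>> {"name": "send_rows", "arguments": {"targets": [{"wx": 0, "wy": 0, "wz": 0, "dx": 0, "dy": 0, "dz": 0.002, "hand": 0}, {"wx": 0, "wy": 0, "wz": 0, "dx": 0, "dy": 0, "dz": 0, "hand": 0}]}}

```text
time: 6.77
eef_pos: [0.4594, -0.0416, 0.0308]
tcp_rot: [0.484, 0.517, -0.482, 0.515]
contact_force: [0.4, -0.1, -0.4]
opening: 0.095
```

>>> {"name": "send_rows", "arguments": {"targets": [{"wx": 0, "wy": 0, "wz": 0, "dx": 0, "dy": 0, "dz": 0.002, "hand": 0}, {"wx": 0, "wy": 0, "wz": 0, "dx": 0, "dy": 0, "dz": 0, "hand": 0}]}}

```text
time: 6.93
eef_pos: [0.4593, -0.0417, 0.0309]
tcp_rot: [0.485, 0.518, -0.481, 0.514]
contact_force: [1.3, -0.3, -0.6]
opening: 0.097
```

```bash
python3 - <<'E'
from h import *
st()
im=save('scene','s8'); crop(im,220,170,380,290,'s8c',5)
im=save('top','t8'); crop(im,275,170,395,290,'t8c',5)
E
```

```text
t 6.9333 p [ 0.4593 -0.0417  0.0309] q [ 0.4854  0.5184 -0.4811  0.514 ] F [ 1.3 -0.3 -0.6] op 0.097 qp [-0.315  0.122  2.219  0.011  0.803 -0.389]
[[-0.     0.998  0.066]
 [ 0.009  0.066 -0.998]
 [-1.     0.    -0.009]]
scale 5
scale 5
```

View pics/s8c.png

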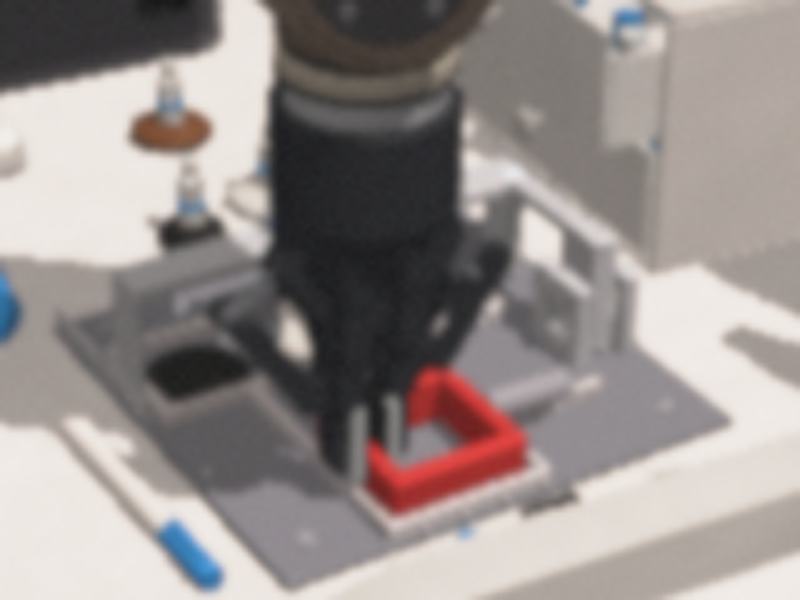

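>>> {"name": "send_rows", "arguments": {"targets": [{"wx": 0, "wy": -0.5, "wz": 0, "dx": 0, "dy": 0, "dz": 0, "hand": 0}, {"wx": 0, "wy": 0, "wz": 0, "dx": 0, "dy": 0, "dz": 0, "hand": 0.3}, {"wx": 0, "wy": 0, "wz": 0, "dx": 0, "dy": 0, "dz": 0, "hand": 0.3}, {"wx": 0, "wy": 0, "wz": 0, "dx": 0, "dy": 0, "dz": 0, "hand": 0.3}, {"wx": 0, "wy": 0, "wz": 0, "dx": -0.01, "dy": 0, "dz": 0, "hand": 0.3}, {"wx": 0, "wy": 0, "wz": 0, "dx": -0.025, "dy": 0, "dz": 0, "hand": 0.3}, {"wx": 0, "wy": 0, "wz": 0, "dx": -0.03, "dy": 0, "dz": 0, "hand": 0.3}, {"wx": 0, "wy": 0, "wz": 0, "dx": -0.035, "dy": 0, "dz": 0.0, "hand": 0}]}}

```text
time: 7.7
eef_pos: [0.4518, -0.0412, 0.1265]
tcp_rot: [0.479, 0.523, -0.488, 0.509]
contact_force: [0.5, -0.5, -0.7]
opening: 0.174
```

```bash
python3 - <<'E'
from h import *
st()
K=cal('wrist'); im=save('wrist','w9'); np.savez('pics/w9cal.npz',K=K[0],r=K[1],t=K[2]); crop(im,160,60,560,360,'w9c',2)
im=save('scene','s9'); crop(im,220,170,380,290,'s9c',5)
im=save('top','t9'); crop(im,275,170,395,290,'t9c',5)
E
```

```text
t 7.7 p [ 0.4518 -0.0412  0.1265] q [ 0.4785  0.5225 -0.4883  0.5094] F [ 0.5 -0.5 -0.7] op 0.174 qp [-0.313 -0.06   2.19  -0.005  1.035 -0.375]
[[-0.023  0.998  0.065]
 [ 0.003  0.065 -0.998]
 [-1.    -0.023 -0.004]]
scale 2
scale 5
scale 5
```

View pics/w9c.png

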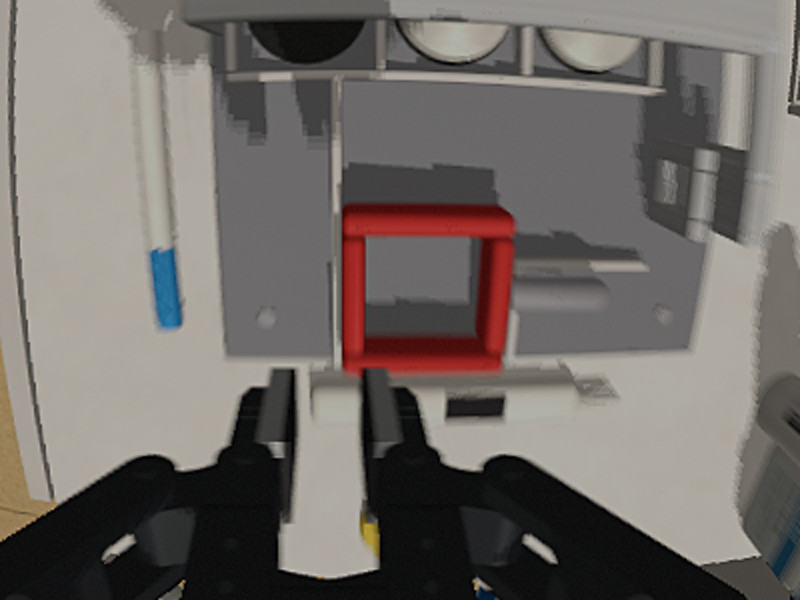

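View pics/s9c.png

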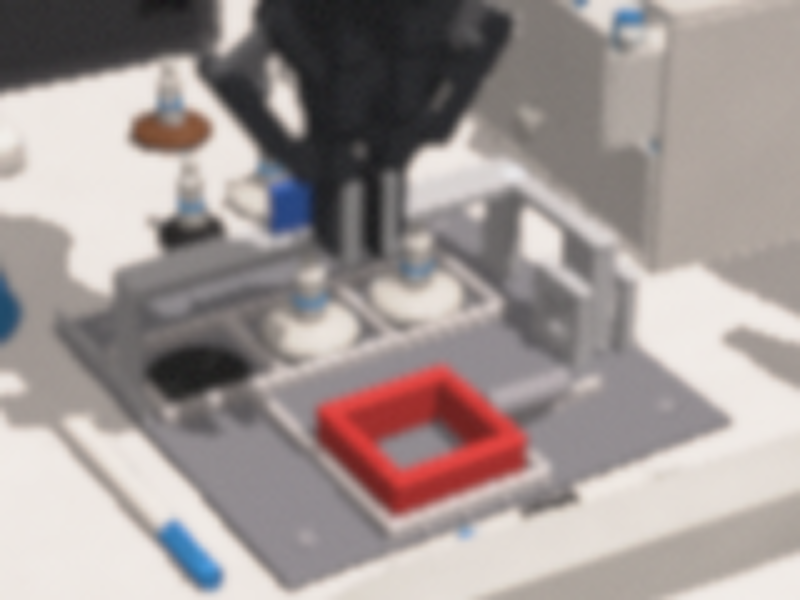

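The bolt is parked home in the notch: the loop lies against the outer lip and the shaft is over the deck. Next I'll move to the keeper tab.

```bash
sed -i 's/^RK=.*/RK=np.array([0.5097,0.0325,0.067])/' h.py; python3 - <<'E'
from h import *
plan(rw(-.016,.012,.088),down(RK[2]),5)
E
```

```text
dist mm 102.69296649609858 turn 0.6264921530337582
0 d [ 0.0084  0.0086 -0.0167] w [-0.02  0.01  0.12]
1 d [ 0.0084  0.0086 -0.0167] w [-0.02  0.01  0.12]
2 d [ 0.0084  0.0086 -0.0167] w [-0.02  0.01  0.12]
3 d [ 0.0085  0.0086 -0.0167] w [-0.02  0.01  0.12]
4 d [ 0.0085  0.0085 -0.0166] w [-0.02  0.01  0.12]
```

>>> {"name": "send_rows", "arguments": {"targets": [{"wx": 0, "wy": 0, "wz": 0.1, "dx": 0, "dy": 0.009, "dz": -0.017, "hand": 0}, {"wx": 0, "wy": 0, "wz": 0.1, "dx": 0.008, "dy": 0.009, "dz": -0.017, "hand": 0}, {"wx": 0, "wy": 0, "wz": 0.1, "dx": 0.011, "dy": 0.009, "dz": -0.017, "hand": 0}, {"wx": 0, "wy": 0, "wz": 0.1, "dx": 0.011, "dy": 0.009, "dz": -0.017, "hand": 0}, {"wx": 0, "wy": 0, "wz": 0.1, "dx": 0.009, "dy": 0.008, "dz": -0.017, "hand": 0}, {"wx": 0, "wy": 0, "wz": 0, "dx": 0, "dy": 0, "dz": 0, "hand": 0}]}}

```text
time: 8.35
eef_pos: [0.493, 0.0466, 0.0878]
tcp_rot: [0.483, 0.515, -0.487, 0.514]
contact_force: [-1.2, 1.2, -0.7]
opening: -0.002
```

```bash
python3 - <<'E'
from h import *
st(); plan(rw(-.016,.012,.088),down(RK[2]),1)
im=save('scene','s10'); crop(im,220,170,380,290,'s10c',5)
im=save('wrist','w10'); crop(im,160,60,560,360,'w10c',2)
E
```

```text
t 8.35 p [0.493  0.0466 0.0878] q [ 0.4828  0.5155 -0.4867  0.5141] F [-1.2  1.2 -0.7] op -0.002 qp [-0.109  0.089  2.122 -0.004  0.935 -0.167]
[[-0.005  0.998  0.06 ]
 [-0.003  0.06  -0.998]
 [-1.    -0.005  0.002]]
dist mm 3.204898726759751 turn 0.5153685963497706
0 d [-0.0002 -0.0002  0.0032] w [-0.4   0.13  0.3 ]
scale 5
scale 2
```

View pics/s10c.png

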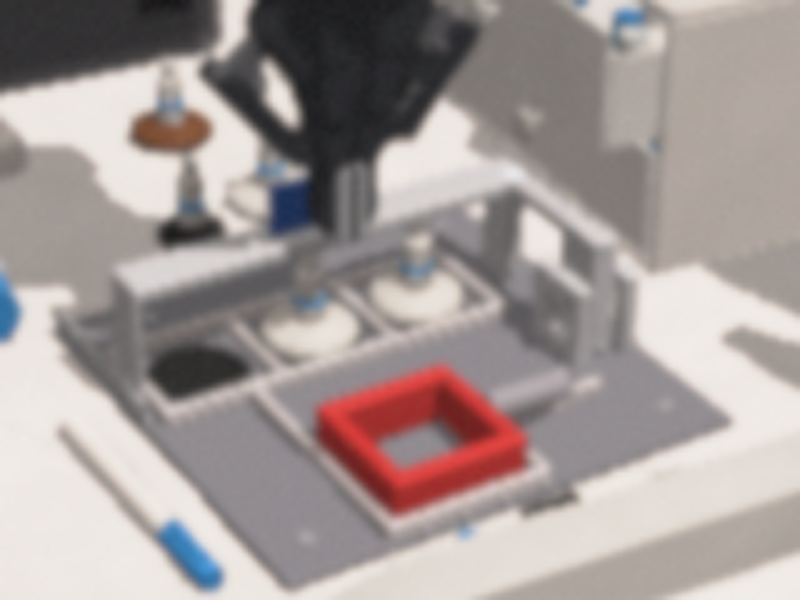

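View pics/w10c.png

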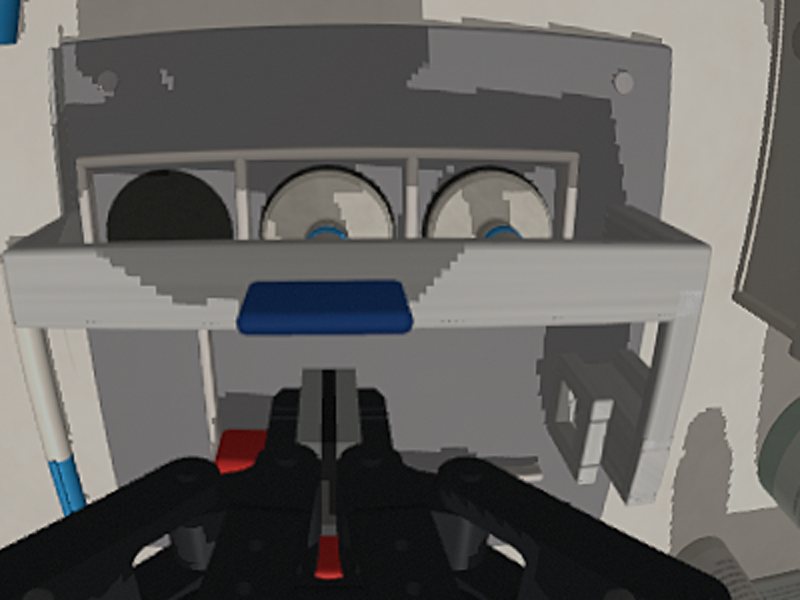

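>>> {"name": "send_rows", "arguments": {"targets": [{"wx": -0.4, "wy": 0, "wz": 0.3, "dx": 0, "dy": 0, "dz": -0.007, "hand": 0}, {"wx": 0, "wy": 0, "wz": 0, "dx": 0, "dy": 0, "dz": -0.006, "hand": 0}, {"wx": 0, "wy": 0, "wz": 0, "dx": 0, "dy": 0, "dz": -0.006, "hand": 0}, {"wx": 0, "wy": 0, "wz": 0, "dx": 0, "dy": 0, "dz": -0.007, "hand": 0}, {"wx": 0, "wy": 0, "wz": 0, "dx": 0, "dy": 0, "dz": -0.007, "hand": 0}, {"wx": 0, "wy": 0, "wz": 0, "dx": 0, "dy": 0, "dz": -0.007, "hand": 0}, {"wx": 0, "wy": 0, "wz": 0, "dx": 0, "dy": 0, "dz": -0.007, "hand": 0}, {"wx": 0, "wy": 0, "wz": 0, "dx": 0, "dy": 0, "dz": -0.005, "hand": 0}]}}

```text
time: 9.12
eef_pos: [0.489, 0.0965, 0.0898]
tcp_rot: [0.483, 0.513, -0.485, 0.518]
contact_force: [-0.1, -1.8, -0.7]
opening: -0.004
```

```bash
python3 - <<'E'
from h import *
st()
im=save('scene','s11'); crop(im,220,170,380,290,'s11c',5)
im=save('wrist','w11'); crop(im,160,60,560,360,'w11c',2)
E
```

```text
t 9.1167 p [0.489  0.0965 0.0898] q [ 0.4827  0.5128 -0.4852  0.5183] F [-0.1 -1.8 -0.7] op -0.004 qp [-0.005  0.089  2.118 -0.01   0.932 -0.062]
[[ 0.003  0.998  0.063]
 [-0.008  0.063 -0.998]
 [-1.     0.003  0.008]]
scale 5
scale 2
```

View pics/s11c.png

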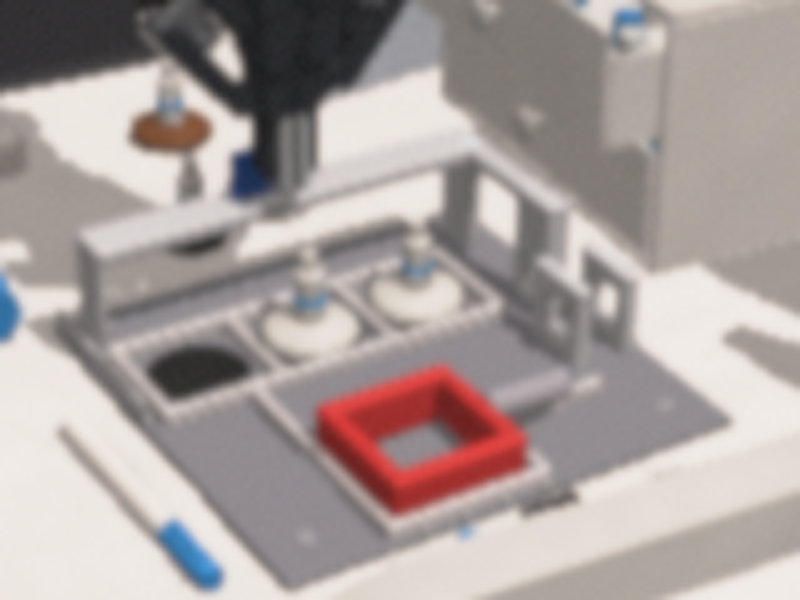

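View pics/w11c.png

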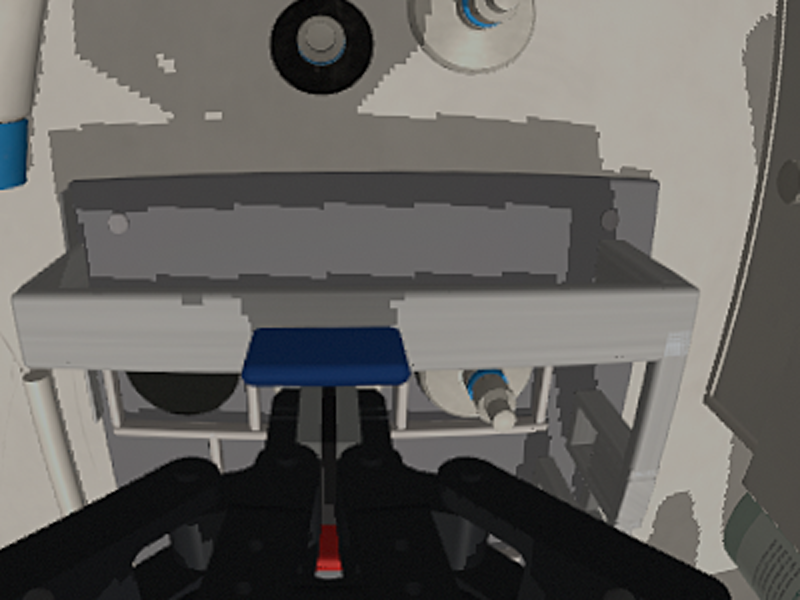

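>>> {"name": "send_rows", "arguments": {"targets": [{"wx": -0.2, "wy": 0.4, "wz": 0, "dx": 0.001, "dy": 0, "dz": -0.005, "hand": 0}, {"wx": 0, "wy": 0.1, "wz": 0, "dx": 0, "dy": 0, "dz": -0.005, "hand": 0}, {"wx": 0, "wy": 0.1, "wz": 0, "dx": 0, "dy": 0, "dz": -0.005, "hand": 0}, {"wx": 0, "wy": 0.1, "wz": 0, "dx": 0, "dy": 0, "dz": -0.004, "hand": 0}]}}

```text
time: 9.55
eef_pos: [0.4881, 0.1148, 0.0892]
tcp_rot: [0.482, 0.517, -0.482, 0.518]
contact_force: [0.5, -20.4, -0.1]
opening: 0.004
```

>>> {"name": "send_rows", "arguments": {"targets": [{"wx": 0, "wy": 0.1, "wz": 0, "dx": 0, "dy": 0, "dz": -0.003, "hand": 0}, {"wx": 0, "wy": 0.1, "wz": 0, "dx": 0, "dy": 0, "dz": -0.003, "hand": 0}]}}

```text
time: 9.72
eef_pos: [0.4882, 0.1148, 0.0894]
tcp_rot: [0.476, 0.515, -0.483, 0.523]
contact_force: [-0.4, -14.0, 1.0]
opening: -0.001
```

>>> {"name": "send_rows", "arguments": {"targets": [{"wx": 0, "wy": 0.1, "wz": 0, "dx": 0, "dy": 0, "dz": -0.003, "hand": 0}, {"wx": 0, "wy": 0, "wz": 0, "dx": 0, "dy": 0, "dz": -0.002, "hand": 0}]}}

```text
time: 9.88
eef_pos: [0.4883, 0.1147, 0.0895]
tcp_rot: [0.472, 0.514, -0.485, 0.527]
contact_force: [-0.8, -7.9, 0.5]
opening: 0.002
```

```bash
python3 - <<'E'
from h import *
st()
im=save('scene','s12'); crop(im,220,170,380,290,'s12c',5)
E
```

```text
t 9.8833 p [0.4883 0.1147 0.0895] q [ 0.4721  0.5137 -0.4854  0.5269] F [-0.8 -7.9  0.5] op 0.002 qp [ 0.041  0.1    2.107 -0.033  0.936 -0.023]
[[ 0.001  0.997  0.083]
 [-0.026  0.083 -0.996]
 [-1.    -0.001  0.026]]
scale 5
```

View pics/s12c.png

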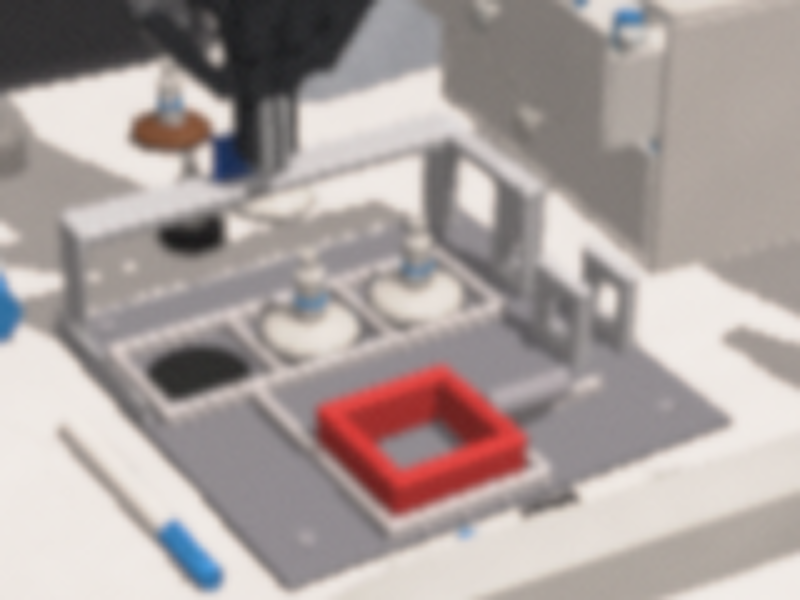

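The keeper is at its stop: the force rose to 20 N and the tab stopped after about 55 mm of push. Now I'll back off, rise and go over to the spare.

>>> {"name": "send_rows", "arguments": {"targets": [{"wx": 0.9, "wy": 1.5, "wz": 0, "dx": 0, "dy": 0, "dz": 0.01, "hand": 0}, {"wx": 0, "wy": 0, "wz": 0, "dx": -0.01, "dy": 0, "dz": 0.004, "hand": 0}, {"wx": 3, "wy": 0, "wz": 0, "dx": -0.03, "dy": 0, "dz": 0, "hand": 0}, {"wx": 4, "wy": 0, "wz": 0, "dx": -0.035, "dy": 0, "dz": 0, "hand": 0.45}, {"wx": 5, "wy": 0, "wz": 0, "dx": -0.02, "dy": 0, "dz": -0.02, "hand": 0.45}]}}

```text
time: 10.35
eef_pos: [0.4866, 0.1198, 0.1832]
tcp_rot: [-0.533, -0.464, 0.541, -0.455]
contact_force: [1.6, 0.0, 1.2]
opening: 0.276
```

```bash
python3 - <<'E'
from h import *
st(); plan([0.530,0.200,0.16],down(np.radians(-30)),5)
im=save('top','t13'); crop(im,275,170,395,290,'t13c',5)
im=save('scene','s13'); crop(im,220,170,380,290,'s13c',5)
E
```

```text
t 10.35 p [0.4866 0.1198 0.1832] q [-0.5334 -0.4639  0.5412 -0.4554] F [1.6 0.  1.2] op 0.276 qp [ 0.037 -0.03   2.046  0.003  1.143  0.192]
[[-0.016  0.988 -0.155]
 [ 0.002 -0.155 -0.988]
 [-1.    -0.016  0.001]]
dist mm 94.06640399827552 turn 21.115557577632647
0 d [ 0.0045  0.0062 -0.0172] w [4.22 0.04 0.19]
1 d [ 0.0046  0.0049 -0.0176] w [4.22 0.04 0.19]
2 d [ 0.0046  0.0035 -0.0179] w [4.22 0.04 0.19]
3 d [ 0.0046  0.0022 -0.0181] w [4.22 0.04 0.19]
4 d [ 0.0046  0.0009 -0.0182] w [4.22 0.04 0.19]
scale 5
scale 5
```

View pics/s13c.png

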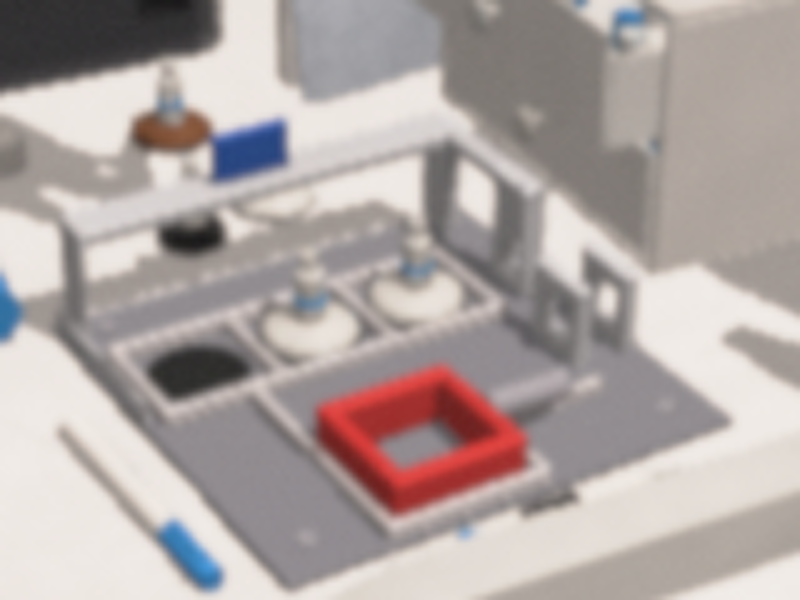

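>>> {"name": "send_rows", "arguments": {"targets": [{"wx": 4.2, "wy": 0, "wz": 0.2, "dx": 0.004, "dy": 0.006, "dz": -0.017, "hand": 0.45}, {"wx": 4.2, "wy": 0, "wz": 0.2, "dx": 0.005, "dy": 0.005, "dz": -0.018, "hand": 0.45}, {"wx": 4.2, "wy": 0, "wz": 0.2, "dx": 0.005, "dy": 0.004, "dz": -0.018, "hand": 0.45}, {"wx": 4.2, "wy": 0, "wz": 0.2, "dx": 0.005, "dy": 0.002, "dz": -0.018, "hand": 0.45}, {"wx": 4.2, "wy": 0, "wz": 0.2, "dx": 0.005, "dy": 0.001, "dz": -0.016, "hand": 0.45}, {"wx": 0, "wy": 0, "wz": 0, "dx": 0, "dy": 0, "dz": 0, "hand": 0.45}]}}

```text
time: 10.95
eef_pos: [0.5309, 0.2061, 0.1608]
tcp_rot: [0.615, 0.351, -0.61, 0.355]
contact_force: [-0.6, 0.2, -0.2]
opening: 0.452
```

```bash
python3 - <<'E'
from h import *
st(); c=cal('wrist'); im=save('wrist','w14'); np.savez('pics/w14cal.npz',K=c[0],r=c[1],t=c[2]); crop(im,120,50,520,350,'w14c',2)
pts=[rw(-.036,.099,.091),rw(.004,.099,.091),rw(-.036,.044+.055,.066)]
print('pred tab open scene crop', [( (q-[220,170]+.4)*5).round() for q in w2px('scene',pts)])
E
```

```text
t 10.95 p [0.5309 0.2061 0.1608] q [ 0.6149  0.3515 -0.6101  0.3552] F [-0.6  0.2 -0.2] op 0.452 qp [ 0.193  0.137  1.914 -0.003  1.082  0.719]
[[ 0.009  0.866 -0.501]
 [-0.001 -0.501 -0.866]
 [-1.     0.008 -0.003]]
scale 2
pred tab open scene crop [array([209., 140.]), array([286., 120.]), array([210., 188.])]
```

View pics/w14c.png

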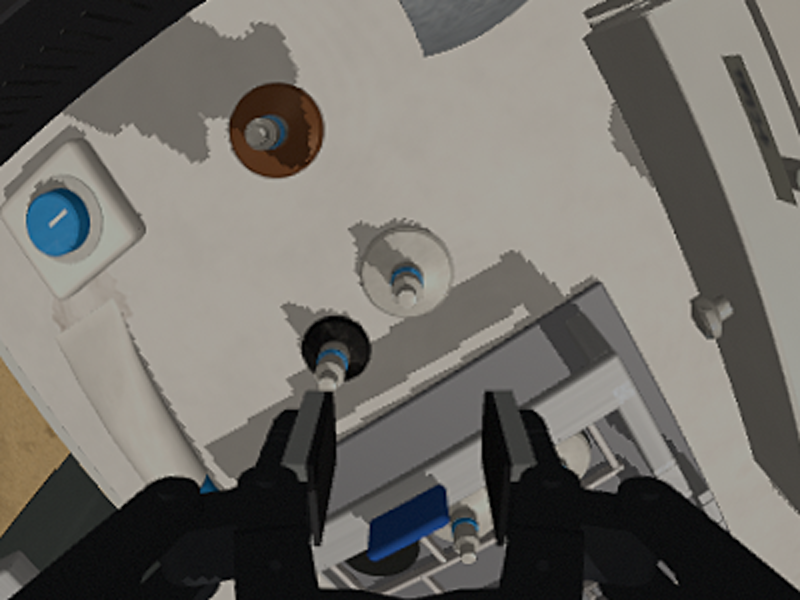

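```bash
python3 - <<'E'
from h import *
z=np.load('pics/w14cal.npz'); c=(z['K'],z['r'],z['t'])
D=lambda U,V:(120+U/2-.25,50+V/2-.25)
print('spare disc',px2w('wrist',*D(406,271),.010,c),'stemtop',px2w('wrist',*D(406,297),.046,c))
print('black disc',px2w('wrist',*D(336,348),.010,c),'stem',px2w('wrist',*D(328,384),.046,c))
im=np.load('pics/scene0.npy'); crop(im,255,185,295,215,'s0spare',20)
S=lambda U,V:(220+U/5-.4,170+V/5-.4)
print('scene stemtop',px2w('scene',*S(268,126),.046))
plan([.531,.2065,.09],down(np.radians(-30)),2)
E
```

```text
spare disc [0.53201278 0.20874332 0.01      ] stemtop [0.53138974 0.20782269 0.046     ]
black disc [0.482811  0.1922608 0.01     ] stem [0.48183485 0.19042478 0.046     ]
scale 20
scene stemtop [0.53252098 0.20891768 0.046     ]
dist mm 70.8686210035305 turn 0.46323892396462324
0 d [ 0.0354 -0.0003 -0.0006] w [ 0.05 -0.07 -0.22]
1 d [ 0.0354 -0.0002 -0.0007] w [ 0.05 -0.07 -0.22]
```

>>> {"name": "send_rows", "arguments": {"targets": [{"wx": 0, "wy": 0, "wz": -0.3, "dx": 0.02, "dy": 0, "dz": -0.001, "hand": 0.45}, {"wx": 0, "wy": 0, "wz": -0.3, "dx": 0.02, "dy": 0, "dz": -0.001, "hand": 0.45}, {"wx": 0, "wy": 0, "wz": 0, "dx": 0.02, "dy": 0, "dz": 0, "hand": 0.45}, {"wx": 0, "wy": 0, "wz": 0, "dx": 0.015, "dy": 0, "dz": 0, "hand": 0.45}, {"wx": 0, "wy": 0, "wz": 0, "dx": 0, "dy": 0, "dz": 0, "hand": 0.45}]}}

```text
time: 11.42
eef_pos: [0.53, 0.2054, 0.0842]
tcp_rot: [-0.61, -0.359, 0.61, -0.357]
contact_force: [-0.5, 0.9, -0.8]
opening: 0.446
```

```bash
python3 - <<'E'
from h import *
st(); c=cal('wrist'); im=save('wrist','w15'); np.savez('pics/w15cal.npz',K=c[0],r=c[1],t=c[2]); crop(im,160,60,560,360,'w15c',2)
plan([.532,.2075,.034],down(np.radians(-30)),2)
E
```

```text
t 11.4167 p [0.53   0.2054 0.0842] q [-0.6096 -0.3592  0.61   -0.3568] F [-0.5  0.9 -0.8] op 0.446 qp [0.19  0.243 1.951 0.004 0.949 0.697]
[[-0.002  0.873 -0.487]
 [ 0.003 -0.487 -0.873]
 [-1.    -0.003 -0.001]]
scale 2
dist mm 51.509260738670804 turn 0.8389825792043579
0 d [ 0.0257  0.0002 -0.0012] w [ 0.41 -0.06  0.06]
1 d [ 0.0257  0.0001 -0.0012] w [ 0.41 -0.06  0.06]
```

View pics/w15c.png

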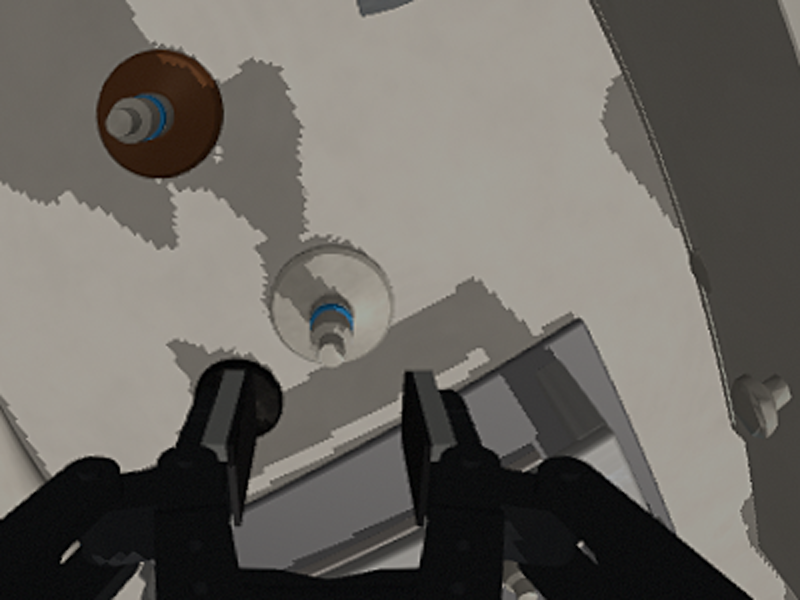

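>>> {"name": "send_rows", "arguments": {"targets": [{"wx": 0.4, "wy": 0, "wz": 0, "dx": 0.018, "dy": 0, "dz": -0.001, "hand": 0.4}, {"wx": 0.4, "wy": 0, "wz": 0, "dx": 0.018, "dy": 0, "dz": -0.001, "hand": 0.4}, {"wx": 0, "wy": 0, "wz": 0, "dx": 0.013, "dy": 0, "dz": -0.001, "hand": 0.4}, {"wx": 0, "wy": 0, "wz": 0, "dx": 0, "dy": 0, "dz": 0, "hand": 0.4}]}}

```text
time: 11.8
eef_pos: [0.535, 0.2074, 0.0404]
tcp_rot: [0.615, 0.355, -0.609, 0.354]
contact_force: [-0.2, -0.1, 0.4]
opening: 0.397
```

```bash
python3 - <<'E'
from h import *
st(); im=save('wrist','w16'); crop(im,160,60,560,360,'w16c',2)
plan([.532,.2075,.034],down(np.radians(-30)),1)
E
```

```text
t 11.8 p [0.535  0.2074 0.0404] q [ 0.6146  0.3546 -0.609   0.3545] F [-0.2 -0.1  0.4] op 0.397 qp [0.192 0.319 1.953 0.004 0.862 0.71 ]
[[ 0.007  0.868 -0.497]
 [ 0.004 -0.497 -0.868]
 [-1.     0.004 -0.007]]
scale 2
dist mm 8.69521556423559 turn 0.5987288778933062
0 d [ 0.0077 -0.0034  0.0021] w [ 0.18 -0.48 -0.31]
```

View pics/w16c.png

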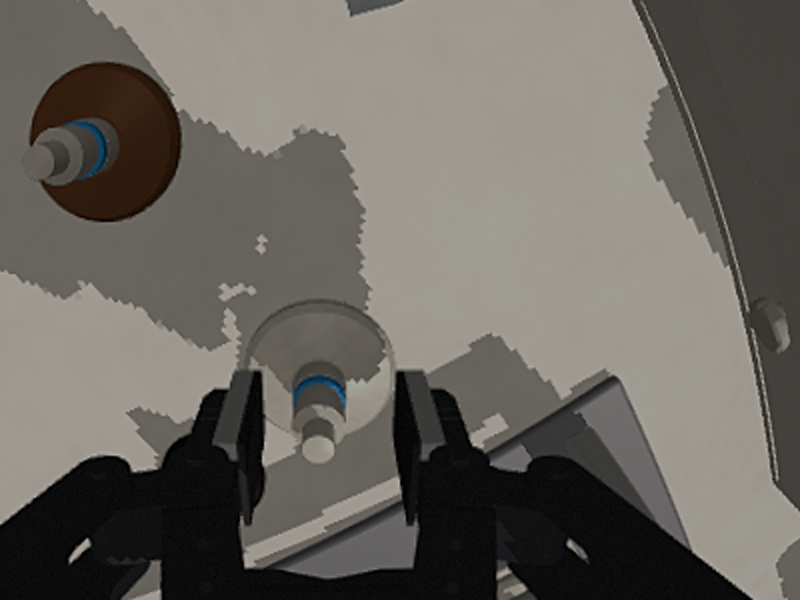

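>>> {"name": "send_rows", "arguments": {"targets": [{"wx": 0.2, "wy": -0.4, "wz": -0.3, "dx": 0.004, "dy": -0.003, "dz": 0.001, "hand": 0.4}, {"wx": 0, "wy": 0, "wz": 0, "dx": 0.004, "dy": 0, "dz": 0, "hand": 0.4}, {"wx": 0, "wy": 0, "wz": 0, "dx": 0, "dy": 0, "dz": 0, "hand": 0}, {"wx": 0, "wy": 0, "wz": 0, "dx": 0, "dy": 0, "dz": 0, "hand": 0}, {"wx": 0, "wy": 0, "wz": 0, "dx": 0, "dy": 0, "dz": 0, "hand": 0}, {"wx": 0, "wy": 0, "wz": 0, "dx": 0, "dy": 0, "dz": 0, "hand": 0}], "force": 25}}

```text
time: 12.35
eef_pos: [0.5356, 0.2088, 0.0382]
tcp_rot: [0.615, 0.353, -0.61, 0.355]
contact_force: [-0.1, 0.1, 0.1]
opening: 0.15
```

```bash
python3 - <<'E'
from h import *
st(); im=save('wrist','w17'); crop(im,160,60,560,360,'w17c',2)
E
```

```text
t 12.35 p [0.5356 0.2088 0.0382] q [ 0.6149  0.3531 -0.6095  0.3545] F [-0.1  0.1  0.1] op 0.15 qp [1.950e-01 3.250e-01 1.951e+00 1.000e-03 8.580e-01 7.170e-01]
[[ 0.008  0.866 -0.499]
 [ 0.002 -0.499 -0.866]
 [-1.     0.006 -0.006]]
scale 2
```

View pics/w17c.png

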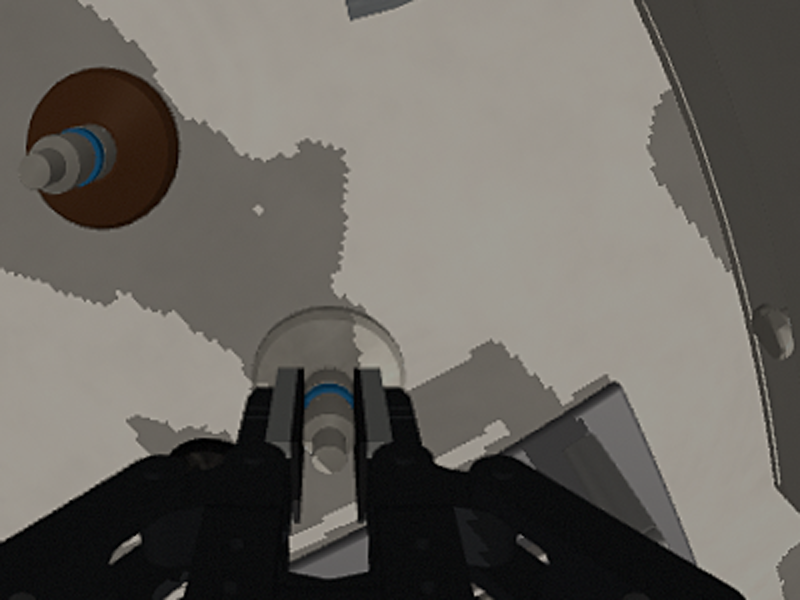

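>>> {"name": "send_rows", "arguments": {"targets": [{"wx": 0, "wy": 0, "wz": 0, "dx": -0.006, "dy": 0, "dz": 0, "hand": 0}, {"wx": 0, "wy": 0, "wz": 0, "dx": -0.012, "dy": 0, "dz": 0, "hand": 0}, {"wx": 0, "wy": 0, "wz": 0, "dx": -0.02, "dy": 0, "dz": 0, "hand": 0}, {"wx": 0, "wy": 0, "wz": 0, "dx": -0.022, "dy": 0, "dz": 0, "hand": 0}, {"wx": 0, "wy": 0, "wz": 0, "dx": -0.022, "dy": 0, "dz": 0, "hand": 0}, {"wx": 0, "wy": 0, "wz": 0, "dx": -0.022, "dy": 0, "dz": 0, "hand": 0}, {"wx": 0, "wy": 0, "wz": 0, "dx": -0.02, "dy": 0, "dz": 0, "hand": 0}, {"wx": 0, "wy": 0, "wz": 0, "dx": 0, "dy": 0, "dz": 0, "hand": 0}]}}

```text
time: 13.07
eef_pos: [0.5337, 0.2084, 0.1723]
tcp_rot: [0.615, 0.353, -0.61, 0.354]
contact_force: [0.2, 1.4, 0.2]
opening: 0.146
```

```bash
python3 - <<'E'
from h import *
st(); im=save('wrist','w18'); crop(im,160,60,560,360,'w18c',2)
im=save('scene','s18'); crop(im,200,110,360,230,'s18c',5)
print(rw(-.073,.044)); plan(rw(-.073,.044,.16),down(np.radians(-30)),8)
E
```

```text
t 13.0667 p [0.5337 0.2084 0.1723] q [ 0.6145  0.3533 -0.6099  0.3544] F [0.2 1.4 0.2] op 0.146 qp [1.950e-01 1.320e-01 1.898e+00 1.000e-03 1.106e+00 7.170e-01]
[[ 0.006  0.867 -0.499]
 [ 0.002 -0.499 -0.867]
 [-1.     0.005 -0.005]]
scale 2
scale 5
[0.43391799 0.07151394 0.        ]
dist mm 167.94259369130708 turn 0.06565244072508021
0 d [ 0.001  -0.0021  0.0209] w [ 0.01 -0.    0.  ]
1 d [ 0.001  -0.0021  0.0209] w [ 0.01 -0.    0.  ]
2 d [ 0.001  -0.0021  0.0209] w [ 0.01 -0.    0.  ]
3 d [ 0.001  -0.0021  0.0209] w [ 0.01 -0.    0.  ]
4 d [ 0.001  -0.0021  0.0209] w [ 0.01 -0.    0.  ]
5 d [ 0.001  -0.0021  0.0209] w [ 0.01 -0.    0.  ]
6 d [ 0.001  -0.0021  0.0209] w [ 0.01 -0.    0.  ]
7 d [ 0.001  -0.0021  0.0209] w [ 0.01 -0.    0.  ]
```

View pics/s18c.png

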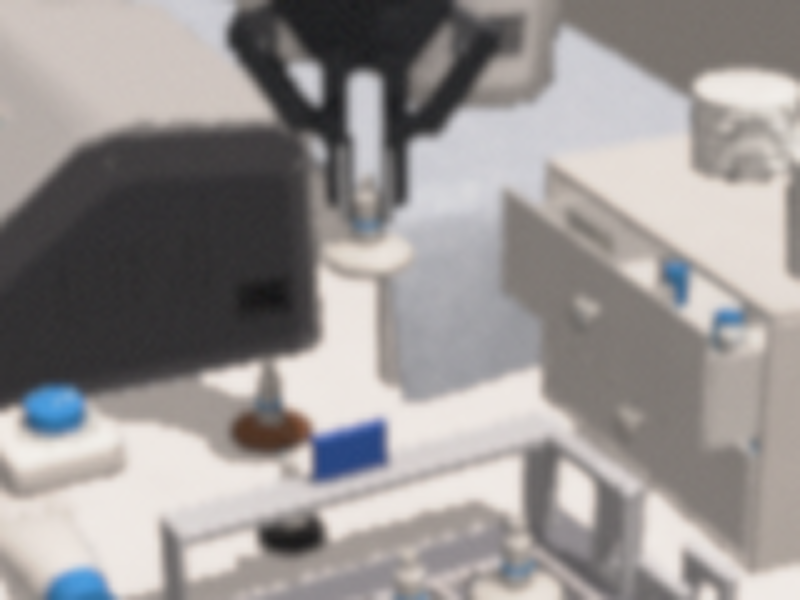

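View pics/w18c.png

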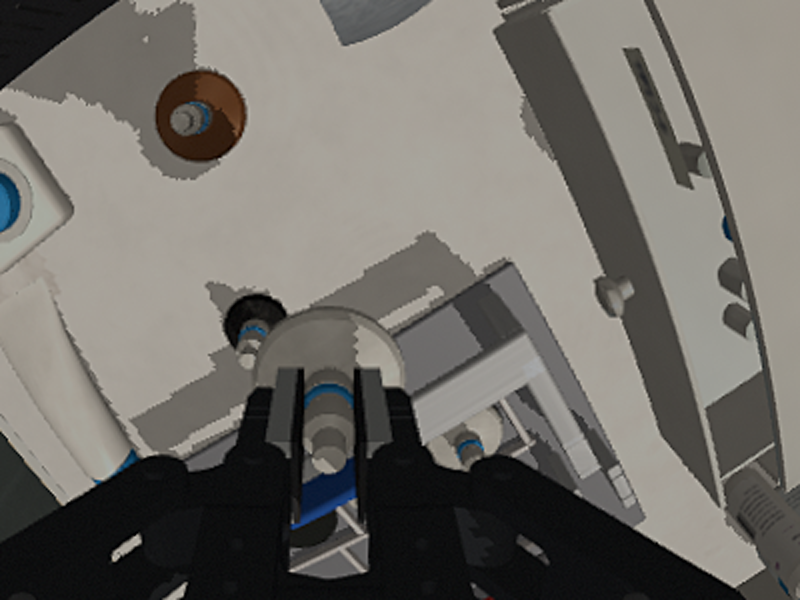

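```bash
python3 - <<'E'
from h import *
s=telemetry.get_state(); p=np.array(s['eef_pos']); Rt=R.from_quat(s['tcp_rot']).as_matrix(); c=cal('wrist')
th=np.linspace(0,2*np.pi,200)
for oz in [0,.002,.004,.006]:
  for oy in [0]:
    out=[]
    for tx in (.0262,.0342):
        P=p+np.column_stack([np.full_like(th,tx),oy+.0225*np.cos(th),oz+.0225*np.sin(th)])@Rt.T
        q=(w2px('wrist',P,c)-[160,60]+.25)*2
        out.append((tx,q[:,0].min().round(),q[:,0].max().round(),q[:,1].min().round()))
    # stem top
    t=(w2px('wrist',p+Rt@[-.008,oy,oz],c)-[160,60])*2
    print(oz,out,'stemtop',t.round())
E
```

```text
0 [(0.0262, np.float64(249.0), np.float64(409.0), np.float64(305.0)), (0.0342, np.float64(252.0), np.float64(406.0), np.float64(295.0))] stemtop [[328. 448.]]
0.002 [(0.0262, np.float64(249.0), np.float64(409.0), np.float64(312.0)), (0.0342, np.float64(252.0), np.float64(406.0), np.float64(302.0))] stemtop [[328. 455.]]
0.004 [(0.0262, np.float64(250.0), np.float64(408.0), np.float64(319.0)), (0.0342, np.float64(253.0), np.float64(405.0), np.float64(308.0))] stemtop [[328. 462.]]
0.006 [(0.0262, np.float64(250.0), np.float64(408.0), np.float64(326.0)), (0.0342, np.float64(253.0), np.float64(405.0), np.float64(315.0))] stemtop [[328. 469.]]
```

>>> {"name": "send_rows", "arguments": {"targets": [{"wx": 0, "wy": 0, "wz": 0, "dx": 0, "dy": -0.001, "dz": 0.01, "hand": 0}, {"wx": 0, "wy": 0, "wz": 0, "dx": 0, "dy": -0.002, "dz": 0.02, "hand": 0}, {"wx": 0, "wy": 0, "wz": 0, "dx": 0, "dy": -0.003, "dz": 0.024, "hand": 0}, {"wx": 0, "wy": 0, "wz": 0, "dx": 0, "dy": -0.003, "dz": 0.026, "hand": 0}, {"wx": 0, "wy": 0, "wz": 0, "dx": 0, "dy": -0.003, "dz": 0.026, "hand": 0}, {"wx": 0, "wy": 0, "wz": 0, "dx": 0, "dy": -0.003, "dz": 0.026, "hand": 0}, {"wx": 0, "wy": 0, "wz": 0, "dx": 0, "dy": -0.002, "dz": 0.02, "hand": 0}, {"wx": 0, "wy": 0, "wz": 0, "dx": 0, "dy": -0.001, "dz": 0.01, "hand": 0}]}}

```text
time: 13.83
eef_pos: [0.4197, 0.0701, 0.1527]
tcp_rot: [-0.602, -0.36, 0.62, -0.351]
contact_force: [-0.4, 1.0, -0.7]
opening: 0.149
```

```bash
python3 - <<'E'
from h import *
st(); plan([.4352,.0737,.10],down(np.radians(-30)),4)
im=save('wrist','w19'); crop(im,160,60,560,360,'w19c',2)
E
```

```text
t 13.8333 p [0.4197 0.0701 0.1527] q [-0.6022 -0.36    0.6203 -0.3507] F [-0.4  1.  -0.7] op 0.149 qp [-0.072 -0.168  2.232 -0.004  1.106  0.448]
[[-0.029  0.869 -0.495]
 [-0.002 -0.495 -0.869]
 [-1.    -0.024  0.016]]
dist mm 55.00977389713899 turn 1.6822887199998227
0 d [ 0.0131  0.0032 -0.0029] w [0.09 0.22 0.35]
1 d [ 0.0131  0.0032 -0.0028] w [0.09 0.22 0.35]
2 d [ 0.0131  0.0031 -0.0028] w [0.09 0.22 0.35]
3 d [ 0.0131  0.003  -0.0028] w [0.09 0.22 0.35]
scale 2
```

View pics/w19c.png

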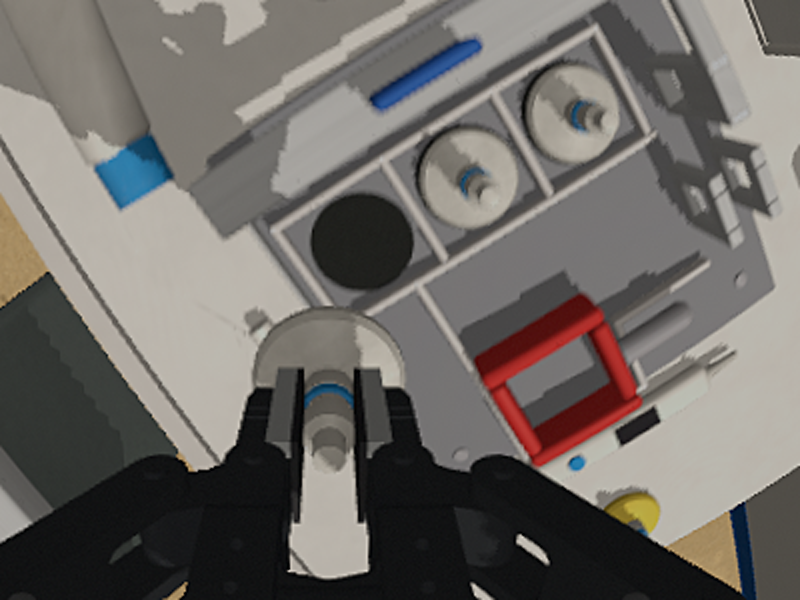

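```bash
python3 - <<'E'
from h import *
c=cal('wrist'); s=st(); im=save('wrist','w20'); crop(im,280,80,440,200,'w20c',5)
cv=lambda w:np.round(np.array([[np.cos(RK[2]),np.sin(RK[2])],[-np.sin(RK[2]),np.cos(RK[2])]])@(w[:2]-RK[:2]),4)
np.savez('pics/w20cal.npz',K=c[0],r=c[1],t=c[2])
plan([.4352,.0737,.10],down(np.radians(-30)),4)
E
```

```text
t 13.8833 p [0.4189 0.0697 0.1522] q [-0.6016 -0.36    0.621  -0.3504] F [-0.3  0.1 -1.1] op 0.145 qp [-0.073 -0.169  2.234 -0.005  1.107  0.448]
[[-0.03   0.868 -0.495]
 [-0.002 -0.495 -0.869]
 [-1.    -0.025  0.017]]
scale 5
dist mm 55.07652220811562 turn 1.6179442425765993
0 d [ 0.0131  0.0031 -0.0027] w [0.07 0.21 0.34]
1 d [ 0.0132  0.003  -0.0026] w [0.07 0.21 0.34]
2 d [ 0.0132  0.003  -0.0026] w [0.07 0.21 0.34]
3 d [ 0.0132  0.0029 -0.0025] w [0.07 0.21 0.34]
```

View pics/w20c.png

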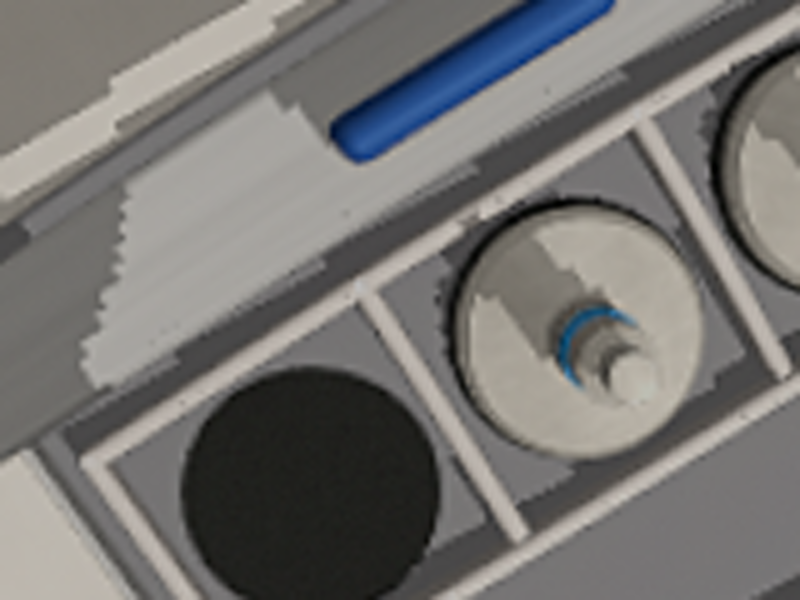

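```bash
python3 - <<'E'
from h import *
z=np.load('pics/w20cal.npz'); c=(z['K'],z['r'],z['t'])
cv=lambda w:np.round(np.array([[np.cos(RK[2]),np.sin(RK[2])],[-np.sin(RK[2]),np.cos(RK[2])]])@(w[:2]-RK[:2]),4)
for n,U,V,zz in [('p0',311,494,.006),('e1disc',577,329,.016)]:
    w=px2w('wrist',280+U/5-.4,80+V/5-.4,zz,c); print(n,w.round(4),cv(w))
c2=cal('top')
# top0c dark circle left/right visible
for n,U,V in [('p0 top',226,461)]:
    w=px2w('top',275+U/5-.4,170+V/5-.4,.006,c2); print(n,w.round(4),cv(w))
im=np.load('pics/t13.npy'); crop(im,300,220,350,280,'t13p',10)
E
```

```text
p0 [0.4334 0.0705 0.006 ] [-0.0736  0.043 ]
e1disc [0.4892 0.0767 0.016 ] [-0.0175  0.0454]
p0 top [0.4342 0.0702 0.006 ] [-0.0728  0.0426]
scale 10
```

View pics/t13p.png

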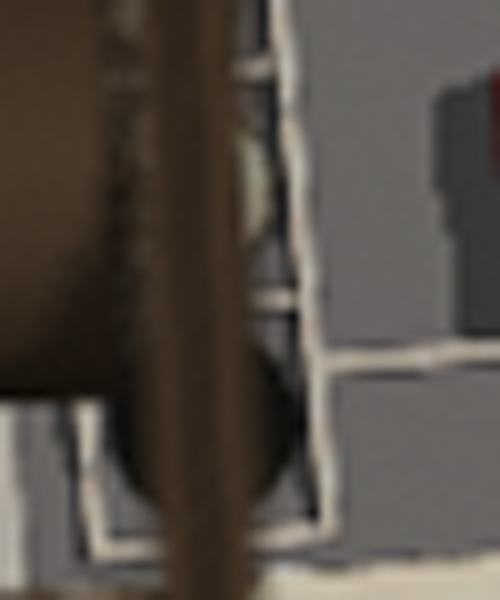

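>>> {"name": "send_rows", "arguments": {"targets": [{"wx": 0.1, "wy": 0.3, "wz": 0.5, "dx": 0.008, "dy": 0.003, "dz": -0.003, "hand": 0}, {"wx": 0.1, "wy": 0.3, "wz": 0.5, "dx": 0.013, "dy": 0.003, "dz": -0.003, "hand": 0}, {"wx": 0, "wy": 0.2, "wz": 0.4, "dx": 0.013, "dy": 0.003, "dz": -0.003, "hand": 0}, {"wx": 0, "wy": 0, "wz": 0, "dx": 0.013, "dy": 0.003, "dz": -0.002, "hand": 0}, {"wx": 0, "wy": 0, "wz": 0, "dx": 0, "dy": 0, "dz": 0, "hand": 0}]}}

```text
time: 14.35
eef_pos: [0.4383, 0.0759, 0.1033]
tcp_rot: [0.614, 0.353, -0.611, 0.354]
contact_force: [-0.1, 0.9, -0.9]
opening: 0.142
```

```bash
python3 - <<'E'
from h import *
st(); plan([.435,.073,.065],down(np.radians(-30)),3)
E
```

```text
t 14.35 p [0.4383 0.0759 0.1033] q [ 0.6139  0.353  -0.611   0.3539] F [-0.1  0.9 -0.9] op 0.142 qp [-5.800e-02 -5.900e-02  2.237e+00  2.000e-03  9.590e-01  4.650e-01]
[[ 0.004  0.866 -0.5  ]
 [ 0.001 -0.5   -0.866]
 [-1.     0.003 -0.003]]
dist mm 38.59429407121973 turn 0.24610914110194915
0 d [ 0.0128 -0.0005  0.0014] w [-0.01 -0.06 -0.06]
1 d [ 0.0128 -0.0005  0.0014] w [-0.01 -0.06 -0.06]
2 d [ 0.0128 -0.0005  0.0014] w [-0.01 -0.06 -0.06]
```

>>> {"name": "send_rows", "arguments": {"targets": [{"wx": 0, "wy": 0, "wz": -0.1, "dx": 0.012, "dy": -0.001, "dz": 0.002, "hand": 0}, {"wx": 0, "wy": 0, "wz": -0.1, "dx": 0.012, "dy": -0.001, "dz": 0.002, "hand": 0}, {"wx": 0, "wy": 0, "wz": 0, "dx": 0.009, "dy": -0.001, "dz": 0.001, "hand": 0}, {"wx": 0, "wy": 0, "wz": 0, "dx": 0, "dy": 0, "dz": 0, "hand": 0}]}}

```text
time: 14.68
eef_pos: [0.4349, 0.0751, 0.0693]
tcp_rot: [0.613, 0.355, -0.611, 0.353]
contact_force: [-0.5, -0.3, -1.5]
opening: 0.146
```

```bash
python3 - <<'E'
from h import *
st(); plan([.435,.073,.0452],down(np.radians(-30)),1)
im=save('wrist','w21'); crop(im,160,60,560,360,'w21c',2)
im=save('scene','s21'); crop(im,220,170,380,290,'s21c',5)
E
```

```text
t 14.6833 p [0.4349 0.0751 0.0693] q [ 0.6129  0.3552 -0.6112  0.353 ] F [-0.5 -0.3 -1.5] op 0.146 qp [-6.200e-02 -1.000e-03  2.258e+00  5.000e-03  8.840e-01  4.570e-01]
[[ 0.001  0.867 -0.498]
 [ 0.004 -0.498 -0.867]
 [-1.    -0.001 -0.004]]
dist mm 24.239254381172056 turn 0.2535782616852022
0 d [0.0241 0.0012 0.0018] w [ 0.11 -0.21  0.08]
scale 2
scale 5
```

View pics/w21c.png

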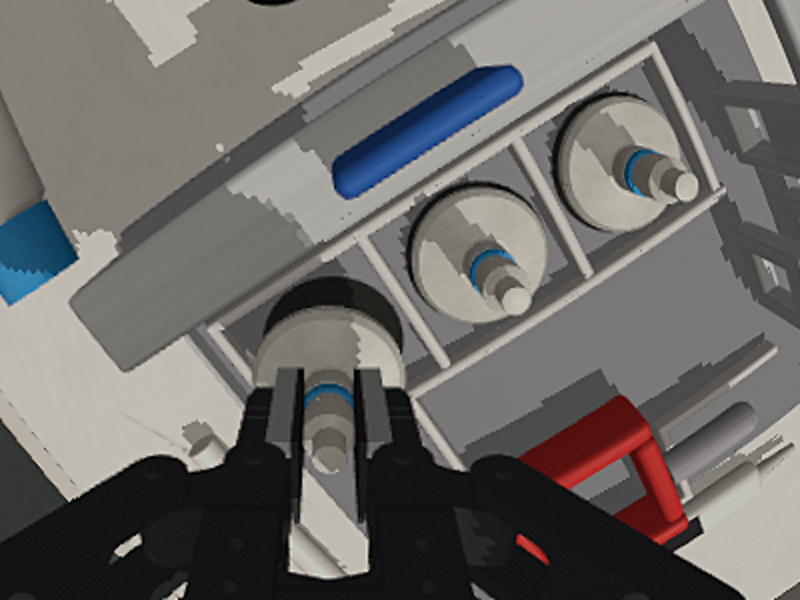

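View pics/s21c.png

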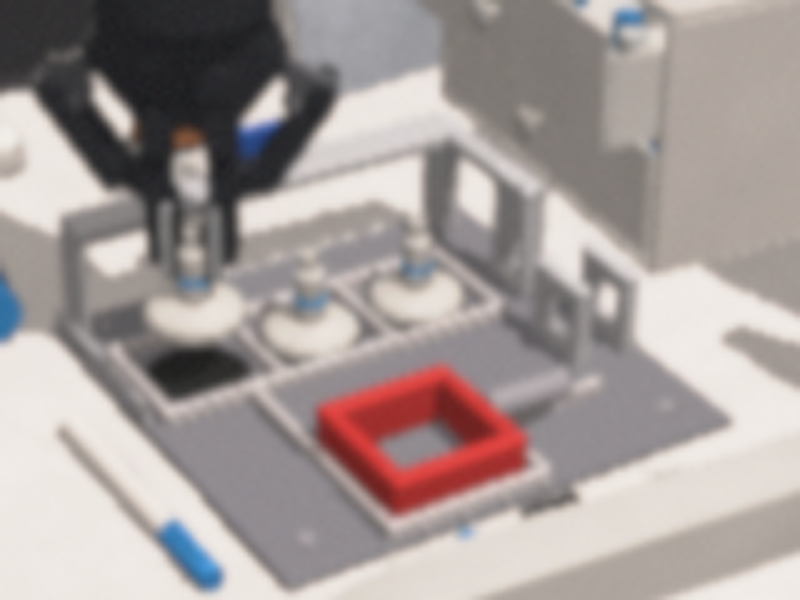

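>>> {"name": "send_rows", "arguments": {"targets": [{"wx": 0, "wy": -0.1, "wz": 0, "dx": 0.009, "dy": 0, "dz": 0.001, "hand": 0}, {"wx": 0, "wy": -0.1, "wz": 0, "dx": 0.008, "dy": 0, "dz": 0.001, "hand": 0}, {"wx": 0, "wy": 0, "wz": 0, "dx": 0, "dy": 0, "dz": 0, "hand": 0}]}}

```text
time: 15.03
eef_pos: [0.4376, 0.0733, 0.0551]
tcp_rot: [0.614, 0.353, -0.61, 0.356]
contact_force: [-0.9, -0.0, -0.9]
opening: 0.147
```

```bash
python3 - <<'E'
from h import *
st(); plan([.435,.073,.0452],down(np.radians(-30)),1)
im=save('wrist','w22'); crop(im,240,160,400,280,'w22c',5)
E
```

```text
t 15.0333 p [0.4376 0.0733 0.0551] q [ 0.6143  0.353  -0.6096  0.3556] F [-0.9 -0.  -0.9] op 0.147 qp [-6.40e-02  3.00e-02  2.26e+00  1.00e-03  8.44e-01  4.57e-01]
[[ 0.008  0.867 -0.498]
 [ 0.    -0.498 -0.867]
 [-1.     0.007 -0.004]]
dist mm 10.242256293797332 turn 0.4615787565969046
0 d [ 0.0099 -0.0021  0.0016] w [ 0.14 -0.22 -0.38]
scale 5
```

View pics/w22c.png

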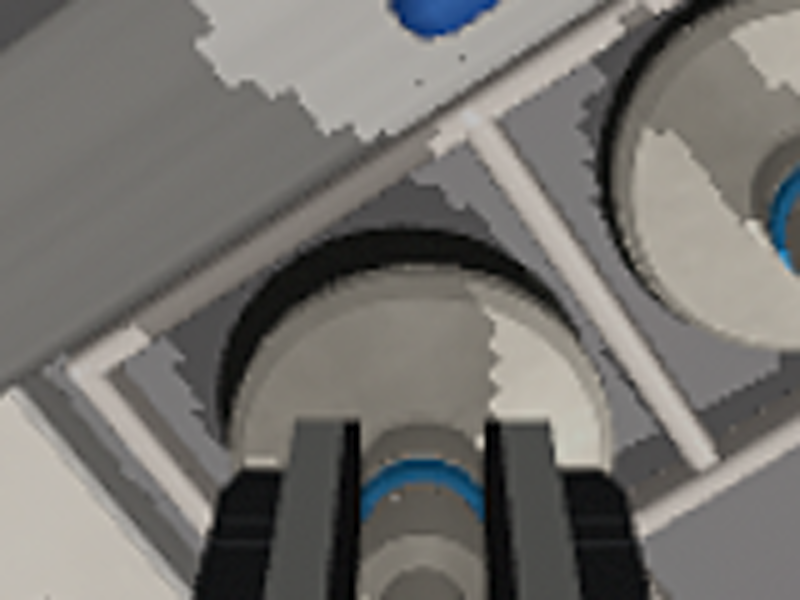

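>>> {"name": "send_rows", "arguments": {"targets": [{"wx": 0.1, "wy": -0.2, "wz": -0.4, "dx": 0.004, "dy": -0.002, "dz": 0.001, "hand": 0}, {"wx": 0, "wy": 0, "wz": 0, "dx": 0.004, "dy": 0, "dz": 0, "hand": 0}, {"wx": 0, "wy": 0, "wz": 0, "dx": 0.001, "dy": 0, "dz": 0, "hand": 0}]}}

```text
time: 15.33
eef_pos: [0.4363, 0.0734, 0.0466]
tcp_rot: [0.613, 0.354, -0.612, 0.354]
contact_force: [0.3, -1.0, -0.2]
opening: 0.143
```

```bash
python3 - <<'E'
from h import *
st(); plan([.435,.073,.0445],down(np.radians(-30)),1)
im=save('scene','s23'); crop(im,220,170,380,290,'s23c',5)
im=save('wrist','w23'); crop(im,240,160,400,280,'w23c',5)
E
```

```text
t 15.3333 p [0.4363 0.0734 0.0466] q [ 0.6129  0.3535 -0.6118  0.3537] F [ 0.3 -1.  -0.2] op 0.143 qp [-6.400e-02  4.800e-02  2.262e+00  1.000e-03  8.300e-01  4.590e-01]
[[ 0.001  0.866 -0.5  ]
 [ 0.001 -0.5   -0.866]
 [-1.     0.001 -0.001]]
dist mm 2.5108014718784557 turn 0.09347886211029244
0 d [ 0.0021 -0.0009  0.001 ] w [ 0.01 -0.07 -0.06]
scale 5
scale 5
```

View pics/s23c.png

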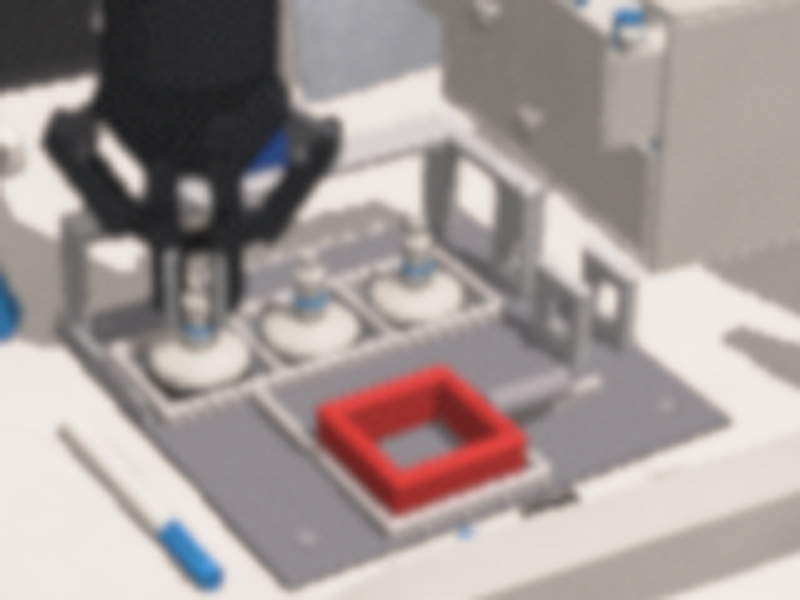

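>>> {"name": "send_rows", "arguments": {"targets": [{"wx": 0, "wy": 0, "wz": 0, "dx": 0.002, "dy": -0.001, "dz": 0.0005, "hand": 0}, {"wx": 0, "wy": 0, "wz": 0, "dx": 0.0005, "dy": 0, "dz": 0, "hand": 0}]}}

```text
time: 15.6
eef_pos: [0.4354, 0.0735, 0.0444]
tcp_rot: [0.613, 0.353, -0.612, 0.354]
contact_force: [-0.1, -0.4, -0.6]
opening: 0.147
```

```bash
python3 - <<'E'
from h import *
st(); plan([.435,.073,.0445],down(np.radians(-30)),1)
E
```

```text
t 15.6 p [0.4354 0.0735 0.0444] q [ 0.6131  0.3534 -0.6116  0.3539] F [-0.1 -0.4 -0.6] op 0.147 qp [-6.400e-02  5.000e-02  2.265e+00  1.000e-03  8.240e-01  4.590e-01]
[[ 0.002  0.866 -0.5  ]
 [ 0.001 -0.5   -0.866]
 [-1.     0.002 -0.002]]
dist mm 0.6445771822860614 turn 0.12654162636709432
0 d [-0.0001 -0.0001  0.0006] w [ 0.02 -0.09 -0.09]
```

>>> {"name": "send_rows", "arguments": {"targets": [{"wx": 0, "wy": 0, "wz": 0, "dx": 0, "dy": 0, "dz": 0, "hand": 0.2}, {"wx": 0, "wy": 0, "wz": 0, "dx": 0, "dy": 0, "dz": 0, "hand": 0.35}, {"wx": 0, "wy": 0, "wz": 0, "dx": 0, "dy": 0, "dz": 0, "hand": 0.35}, {"wx": 0, "wy": 0, "wz": 0, "dx": 0, "dy": 0, "dz": 0, "hand": 0.35}, {"wx": 0, "wy": 0, "wz": 0, "dx": -0.008, "dy": 0, "dz": 0, "hand": 0.35}, {"wx": 0, "wy": 0, "wz": 0, "dx": -0.015, "dy": 0, "dz": 0, "hand": 0.35}, {"wx": 0, "wy": 0, "wz": 0, "dx": -0.02, "dy": 0, "dz": 0, "hand": 0.35}, {"wx": 0, "wy": 0, "wz": 0, "dx": -0.02, "dy": 0, "dz": 0, "hand": 0.35}]}}

```text
time: 16.27
eef_pos: [0.4322, 0.0735, 0.107]
tcp_rot: [-0.61, -0.355, 0.614, -0.352]
contact_force: [0.9, -0.5, -0.4]
opening: 0.351
```

>>> {"name": "send_rows", "arguments": {"targets": [{"wx": 0, "wy": 0, "wz": 0, "dx": -0.025, "dy": 0.003, "dz": 0, "hand": 0.35}, {"wx": 0, "wy": 0, "wz": 0, "dx": -0.025, "dy": 0.003, "dz": 0, "hand": 0.35}, {"wx": 0, "wy": 0, "wz": 0, "dx": -0.025, "dy": 0.003, "dz": 0, "hand": 0.35}, {"wx": 0, "wy": 0, "wz": 0, "dx": 0, "dy": 0, "dz": 0, "hand": 0.35}]}}

```text
time: 16.6
eef_pos: [0.4422, 0.0689, 0.1919]
tcp_rot: [0.613, 0.354, -0.612, 0.354]
contact_force: [0.2, -1.0, 1.1]
opening: 0.35
```

```bash
python3 - <<'E'
from h import *
st(); c=cal('wrist'); im=save('wrist','w24')
# numeric check of pocket 0: compare patches around predicted disc/stem positions, in wrist and scene
sc=save('scene','s24'); tp=save('top','t24')
for n,I,cc in [('wrist',im,c),('scene',sc,None),('top',tp,None)]:
    for nm,P in [('disc pts p0',[rw(-.073+.015*np.cos(a),.044+.015*np.sin(a),.018) for a in np.arange(0,6.28,.785)]),
                 ('disc pts p1',[rw(-.016+.015*np.cos(a),.044+.015*np.sin(a),.018) for a in np.arange(0,6.28,.785)])]:
        q=w2px(n,P,cc).round().astype(int)
        print(n,nm,[I[v,u].mean().round().astype(int) if 0<=v<400 and 0<=u<640 else None for u,v in q])
q=w2px('wrist',[rw(-.073,.044,.018)],c); print(q)
# bright blob in wrist around p0 and p1 : hough circles
g=cv2.cvtColor(im,cv2.COLOR_RGB2GRAY)
h=cv2.HoughCircles(cv2.resize(g,None,fx=3,fy=3),cv2.HOUGH_GRADIENT,1.5,120,param1=120,param2=45,minRadius=60,maxRadius=160)
cv=lambda w:np.round(np.array([[np.cos(RK[2]),np.sin(RK[2])],[-np.sin(RK[2]),np.cos(RK[2])]])@(w[:2]-RK[:2]),4)
if h is not None:
    for u,v,r in h[0][:12]/3: print('circ',round(u),round(v),round(r),'rack',cv(px2w('wrist',u,v,.016,c)))
E
```

```text
t 16.6 p [0.4422 0.0689 0.1919] q [ 0.6127  0.3537 -0.6118  0.3538] F [ 0.2 -1.   1.1] op 0.35 qp [-7.300e-02 -1.820e-01  2.166e+00  1.000e-03  1.156e+00  4.490e-01]
[[ 0.001  0.866 -0.499]
 [ 0.    -0.499 -0.866]
 [-1.     0.001 -0.001]]
wrist disc pts p0 [np.int64(161), np.int64(156), np.int64(105), np.int64(120), np.int64(151), np.int64(161), np.int64(162), np.int64(174)]
wrist disc pts p1 [np.int64(157), np.int64(154), np.int64(105), np.int64(96), np.int64(150), np.int64(153), np.int64(164), np.int64(164)]
scene disc pts p0 [np.int64(216), np.int64(141), np.int64(133), np.int64(186), np.int64(210), np.int64(219), np.int64(227), np.int64(224)]
scene disc pts p1 [np.int64(213), np.int64(137), np.int64(130), np.int64(186), np.int64(208), np.int64(217), np.int64(227), np.int64(223)]
top disc pts p0 [np.int64(45), np.int64(48), np.int64(52), np.int64(55), np.int64(55), np.int64(54), np.int64(51), np.int64(47)]
top disc pts p1 [np.int64(159), np.int64(153), np.int64(88), np.int64(72), np.int64(25), np.int64(146), np.int64(188), np.int64(172)]
[[315.90910028 183.21138485]]
circ 316 183 22 rack [-0.0728  0.0438]
circ 405 100 51 rack [0.0479 0.0659]
circ 345 149 43 rack [-0.0297  0.057 ]
circ 392 150 52 rack [0.0098 0.0296]
circ 449 164 37 rack [ 0.0554 -0.0166]
circ 445 80 49 rack [0.096 0.062]
circ 306 116 51 rack [-0.0428  0.1053]
circ 264 81 44 rack [-0.0575  0.1575]
circ 347 248 43 rack [-0.0865 -0.0367]
circ 460 206 33 rack [ 0.0451 -0.0657]
circ 258 246 35 rack [-0.1682  0.02  ]
circ 347 98 21 rack [0.     0.0979]
```

```bash
python3 - <<'E'
from h import *
c=cal('wrist'); w=optics.read_camera('wrist'); sc=optics.read_camera('scene')
cv=lambda w:np.round(np.array([[np.cos(RK[2]),np.sin(RK[2])],[-np.sin(RK[2]),np.cos(RK[2])]])@(w[:2]-RK[:2]),4)
# upright/seated: match patch of electrode in p1 against p0 area in scene
g=cv2.cvtColor(sc,cv2.COLOR_RGB2GRAY)
a,b=w2px('scene',[rw(-.016,.044,.03),rw(-.073,.044,.03)])
T=g[int(a[1])-12:int(a[1])+13,int(a[0])-10:int(a[0])+11]
r=cv2.matchTemplate(g[int(b[1])-22:int(b[1])+23,int(b[0])-20:int(b[0])+21],T,cv2.TM_CCOEFF_NORMED)
_,m,_,l=cv2.minMaxLoc(r); print('match',m,'found off',np.array(l)-[10,10],'int diff',a-a.astype(int),b-b.astype(int))
# red loop in scene and wrist
for n,I,cc in [('scene',sc,None),('wrist',w,c)]:
    I=I.astype(int); M=((I[...,0]>110)&(I[...,1]<60)&(I[...,2]<70)).astype(np.uint8)
    k,lab,s,ce=cv2.connectedComponentsWithStats(M); i=1+np.argmax(s[1:,4]); print(n,'red',s[i],ce[i])
    u,v=w2px(n,[rw(-.0265+x,-.0675+y,.031) for x in(-.033,.033) for y in (-.033,.033)],cc).T
    print(' expected bbox top corners',u.round(1),v.round(1))
    B=((I[...,2]>100)&(I[...,0]<60)&(I[...,1]<80)).astype(np.uint8)
    k,lab,s,ce=cv2.connectedComponentsWithStats(B)
    print(' blue',[(x.tolist(),y.round(1).tolist()) for x,y in zip(s[1:],ce[1:]) if x[4]>25])
    print(' exp tab open', w2px(n,[rw(-.016+x,.099-.003,z) for x in(-.02,.02) for z in(.066,.091)],cc).round(1).tolist())
# bystander change: top diff vs start, away from arm
d=cv2.absdiff(np.load('pics/scene0.npy'),sc).max(2); ys,xs=np.where(d>60); 
k,lab,s,ce=cv2.connectedComponentsWithStats((d>60).astype(np.uint8)); print([x.tolist() for x in s[1:] if x[4]>30])
E
```

```text
match 0.9557567238807678 found off [1 1] int diff [0.07624506 0.01628638] [0.51551975 0.86970592]
scene red [284 246  40  26 403] [302.71215881 257.75186104]
 expected bbox top corners [297.5 281.3 324.9 307.9] [267.  251.  257.3 242.2]
 blue [([264, 196, 12, 9, 72], [269.5, 200.0]), ([139, 219, 6, 18, 62], [141.4, 225.7]), ([61, 222, 74, 31, 1031], [96.8, 236.4])]
 exp tab open [[262.2, 207.7], [261.9, 198.1], [277.5, 203.5], [277.4, 194.0]]
wrist red [ 377  210   76   73 1226] [414.70228385 246.2406199 ]
 expected bbox top corners [403.6 374.7 454.6 430.1] [284.3 241.  253.9 207.1]
 blue [([320, 92, 45, 32, 246], [342.4, 107.0]), ([224, 135, 12, 20, 30], [230.1, 144.0])]
 exp tab open [[321.7, 121.3], [321.1, 123.8], [364.0, 94.0], [368.0, 93.5]]
[[61, 0, 63, 92, 1866], [117, 0, 105, 64, 3925], [224, 42, 68, 137, 3405], [0, 46, 52, 126, 3194], [248, 162, 3, 17, 34], [41, 173, 35, 84, 1474], [196, 193, 18, 13, 120], [167, 195, 75, 41, 987], [261, 194, 17, 13, 154], [303, 197, 13, 15, 98], [267, 204, 23, 13, 169], [324, 212, 4, 9, 31], [329, 212, 13, 13, 57], [247, 217, 21, 10, 103], [283, 226, 53, 47, 1168], [257, 230, 15, 4, 43], [242, 236, 9, 10, 33], [250, 236, 20, 13, 182], [0, 259, 35, 11, 78]]
```

```bash
python3 - <<'E'
from h import *
print(order.sign_off()); s=telemetry.get_state(); print(s['time'])
E
```

```text
the job is handed in; nothing more can be done
None
the job is handed in; nothing more can be done
```

The job is done and handed in at about 17 s of the 58 s allowed. I can't see a verdict.

- **Bolt:** I gripped the red loop by its near bar and pulled it along the track to the end stop. I then slid it sideways until it stopped against the outer lip. In the scene and wrist images it lies within about 1–2 mm of its parked position, and it was never lifted.
- **Keeper:** I pushed the blue tab with closed fingers until it hit its stop, where the force rose to about 20 N. It stayed open after I backed off, and the tab's position matches the fully open prediction in both views.
- **Spare:** I picked the white electrode up by its stem and stood it in the nearest pocket. The final check put its disc at rack (-72.8, 43.8) mm, against a pocket centre of about (-73, 44). In the scene image it matches the electrode next to it with a correlation of 0.96, so it is seated and upright.

**Checks that were weaker:**
- The picture-viewing limit ran out just before I released the spare, so the release and the final state were checked only by image code.
- The top camera could not confirm the spare because the arm blocked its view.
- The scene compared with the start also differs around the timer, cream tube and black electrode. I take that to be the arm and its shadow. I felt no contact there, and the earlier pictures showed the black electrode still standing, but I did not check those objects separately at the end.

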